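Tweezers left in the ultrasonic cleaner

TASK

The black tweezers slipped out of the wire basket and are lying on the bare floor of the drained ultrasonic cleaner, where they would scar the tank at the next run. Lift the cleaner's lid off by its knob and set it aside, knob up, in the middle of the black foam pad; then take the tweezers out and lay them flat on the floor of the wire basket where it stands on the bench; then put the lid back so that it sits fully down on the tank. Set the lid and the tweezers down rather than dropping them, and leave the other things on the bench alone.

Things in the scene. Friction and masses are not known exactly. Their poses are not given: they have to be found in the camera images.
- cleaner: benchtop ultrasonic cleaner, light grey, 176 (x) x 226 (y) x 105 mm high with a bright steel rim, fixed; its black panel with two black knobs (-x side) faces the robot. Origin: centre of its underside, z up. Empty steel tank in its top: 146 (x) x 196 (y) mm inside, 55 mm deep, the upright corners cut off by about 10 mm.
- tank_floor (a point): centre of the tank's flat inner floor, 50 mm above the bench; axes as the cleaner's
- tank_mouth (a point): centre of the tank's mouth in the plane of the rim, 105 mm above the bench; axes as the cleaner's
- lid: loose steel lid, 0.18 to 0.36 kg, 164 (x) x 214 (y) mm, on the tank at the start. Origin: centre of the plate's underside, which rests on the rim; z up, long side y. Plate 3 mm thick, 6.5 mm in the middle. A slightly tapered lip, 140 x 190 mm outside, hangs 10 mm below and enters the tank with 3 mm play a side; put elsewhere the lid stands on it, origin 10 mm up. Either way round fits.
- lid_knob (a point): middle of the lid's round black knob, 31 mm above the lid's origin on its centre line. The knob is 35 mm in diameter, from 19 to 43 mm above the lid's origin, on a 14 mm thick neck; fingers can go down to 9 mm above the lid's origin.
- tweezers: black straight steel tweezers lying flat, 14 (x) x 123 (y) x 9 (z) mm, about 22 g. Origin: middle of the underside; y runs along them; take them across x near the middle. At the start they lie on the tank floor, roughly along it, hidden by the lid; their middle is at least 55 mm from every tank wall, so open the fingers no wider than needed.
- basket: loose steel wire basket, 104 (x) x 166 (y) mm, 0.3 kg, standing open side up on the bench. Origin: centre of its underside, z up. Mesh floor 7 mm up, rim 48 mm up; two wire carrying hooks at the short (y) ends reach 62 mm up and out to 107 mm from the middle. Stands left or right of the cleaner, the pad on the other side.
- basket_floor (a point): centre of the basket's floor, on its upper face, 7 mm above the bench; axes as the basket's
- foam_pad: black foam pad, 212 (x) x 284 (y) x 16 mm, fixed flat on the bench; origin: centre of its underside. It lies with its long side (y) pointing away from the robot.
- pad_top (a point): centre of the foam pad's upper face, 16 mm above the bench
- dispenser: white pump bottle with a blue collar, 68 mm diameter, 124 mm high, at the back; leave alone. Origin: centre of underside
- solder_spool: spool of solder wire, 59 mm diameter, 44 mm high, at the back; leave alone. Origin: centre of underside
- tape_black: roll of black tape, 59 mm diameter, 19 mm high, at the back left; leave alone. Origin: centre of underside
- driver: screwdriver with an orange handle, 177 mm long, 24 mm thick, lying at the right; leave alone. Origin: centre of underside
- brush: black anti-static brush, 198 mm long, lying at the right; leave alone. Origin: centre of underside

How it is judged:
By the outcome, as a careful person would: the job done as asked, in the order asked, and still so for the second after the job is handed in, with the robot touching nothing.
It also fails if it takes over 72 s, if anything falls off the work surface, if the arm or the gripper's body presses on something with over 40 N, if the wrist force passes 120 N, or if a joint passes its speed limit or range.

ROBOT

A 7-joint arm with a two-finger parallel gripper is mounted at the origin on a cart in front of the work surface, level with it; the furniture and walls round the work are solid. World frame = base frame: x ahead of the robot, y to its left, z up, the work surface at z = 0. Lengths are in m, angles in rad, forces in N, time in s.
With the tool pointing down it reaches from about 0.4 to 0.9 m from the base axis. Payload 5.6 kg.
Tool frame: the origin (TCP) lies midway between the tips of the shut fingers; the grasp point (between the pads) lies 19 mm behind it; z points along the fingers, y is the line along which they close (so a half turn about z gives the same grasp; the last joint's range is limited). The gripper opens to 92 mm and grips with 3 to 60 N. Pads are 20 mm wide; open, the fingers measure 128 mm over their backs; the gripper's body (75 mm by 189 mm) begins 69 mm behind the grasp point.
Start: joints at [1.278, 0.468, -0.012, 1.603, 0.006, 1.071, -0.056], TCP at [0.161, -0.63, 0.178] pointing down, gripper open.
Joint ranges: [-2.53, 2.53], [-0.31, 2.02], [-1.57, 1.55], [0.28, 2.44], [-1.29, 4.43], [0.15, 1.84], [-2.92, 2.92]. Speed limits (rad/s): [2.57, 2.57, 3.14, 3.14, 3.14, 3.14, 3.14].

INTERFACE

Orientations are given as a unit quaternion [w, x, y, z].
In Python, from station import ctrl, capture, ticket gives the robot as it stands.
- The arm moves only by the tool carry_out, never from a script. Its argument "increments" is a list of rows, each an object with "dp": the shift along the tool's x, y, z in mm, a list of three; "delta_rot": the turn, a rotation vector about the tool's x, y, z in degrees, a list of three; "jaw": the closure in counts, from 0 (fully open) to 255 (shut). In form: [{"dp": [dx, dy, dz], "delta_rot": [rx, ry, rz], "jaw": jaw}, ...]. A call has 1 to 10 rows; each row shifts and turns the commanded pose from where the row before left it, along the tool's axes as they then stand; what a row does not reach is not made up. A row lasts 1/12 s, in which the tool goes at most 41.7 mm and 7.16 degrees, less where a joint would pass 70% of its speed; a pose out of reach is approached as far as the arm can. A call is refused whole if a number of a shift passes 41.7 or a number of a turn 7.16, either way. A call with a gripper value outside its range is refused whole. The fingers move at their own pace and stop on an object; "grip_force" is the grip in N (left out, the last holds). Time passes only in rows, so rows that do not move let the fingers close. It gives the time, the measured TCP pose, the force, the opening and the grip force at its end, in the units of the state.
- ctrl.read_state(): the state, without advancing time (a new reading comes with each control period).
- capture(name): name is "side" or "top" or "wrist"; returns a dict with "color" (420x560x3 uint8, red, green, blue), "camera_matrix" (3x3 intrinsics, pixels), "R" (3x3) and "t" (3): a world point X has camera coordinates R X + t. Camera axes: x right, y down, z forward; pixel columns grow to the right and rows downward; lengths in m; the calibration is good to about 2 mm. A picture is of the moment at which its call begins. There is no depth.
- ticket.sign_off(): hands the job in; it is judged then, once.
The state is a dict: "t": time; "joints": joint angles; "joint_vel": joint speeds; "joint_torque": joint torques, N m; "tcp_pos": TCP position; "orientation": TCP orientation; "contact_force": force on the tool from outside, world axes, zero at the start; "wrist_torque": the same for the moment, N m; "gripper_width": opening from 0.0 (shut) to 1.0 (fully open); "grasp_force": force on a finger pad.
Only numpy, scipy, OpenCV 4.12 (cv2) and the standard library are available. Lean on these libraries where they do the work, as an engineer would, in place of code of your own. Each camera call takes 0.05 s, during which the arm holds its last target. There are 200 camera calls.

## Working session

There is one attempt and no reset: what is moved stays moved. The work goes in short steps, Python scripts to look and compute and a tool call to move; the robot and the scene stay as the last step left them, time stands still between calls to the robot, and variables do not carry over. Pictures are saved under pics/ and viewed, at most 10 in all, crops included, and the job is handed in when it is done.

Besides the shell and the picture viewer there is one more tool, called after ">>>" as name([rows], argument=value, ...), one row to a line, values as JSON. carry_out: Moves the arm, as the interface text tells. Its arguments: {"type":"object","properties":{"increments":{"type":"array","items":{"type":"object","properties":{"dp":{"type":"array","items":{"type":"number"}},"delta_rot":{"type":"array","items":{"type":"number"}},"jaw":{"type":"number"}}}},"grip_force":{"type":"number"}},"required":["increments"]}

```bash
mkdir -p pics; ls; python3 - <<'E'
from station import ctrl,capture
import cv2,numpy as np,pickle
s=ctrl.read_state();print(s)
d={}
for n in("top","side"):
    c=capture(n);d[n]=c;cv2.imwrite(f"pics/{n}0.png",c["color"][:,:,::-1])
    print(n,c["camera_matrix"].round(1).tolist(),(-c["R"].T@c["t"]).round(3),c["R"].round(3).tolist())
pickle.dump(d,open("d0.pkl","wb"))
E
```

```text
pics
{'t': 0.0, 'joints': array([ 1.27796749,  0.46837605, -0.01155943,  1.60362013,  0.0059825 ,
        1.07139833, -0.0563192 ]), 'joint_vel': array([ 2.63931581e-03,  1.10398761e-03, -2.51493195e-03, -1.26956899e-03,
       -6.86569319e-04,  2.46531585e-03, -1.82715948e-05]), 'joint_torque': array([-1.54573809e-04, -5.20571923e+01, -1.23185173e-02, -2.43752646e+01,
       -5.65195922e-02,  1.71125669e-02,  1.14699660e-04]), 'tcp_pos': array([ 0.1604508 , -0.62921746,  0.17754256]), 'orientation': array([-8.66706420e-04,  9.92216062e-01,  1.24525122e-01, -1.73257335e-04]), 'contact_force': array([ 0.36491342, -0.19347684, -0.35065714]), 'wrist_torque': array([0.01894434, 0.00954484, 0.08181439]), 'grasp_force': 0.0, 'gripper_width': 0.9979564831153175}
top [[465.9, 0.0, 281.7], [0.0, 465.9, 210.5], [0.0, 0.0, 1.0]] [ 0.414 -0.176  1.325] [[-0.011, -1.0, 0.015], [-0.987, 0.008, -0.158], [0.158, -0.017, -0.987]]
side [[382.6, 0.0, 278.2], [0.0, 382.6, 211.1], [0.0, 0.0, 1.0]] [0.356 0.516 0.808] [[-0.94, -0.34, 0.017], [-0.241, 0.63, -0.738], [0.24, -0.698, -0.675]]
```

View pics/top0.png

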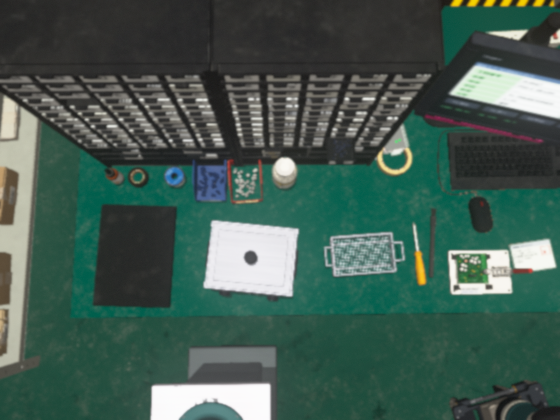

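View pics/side0.png

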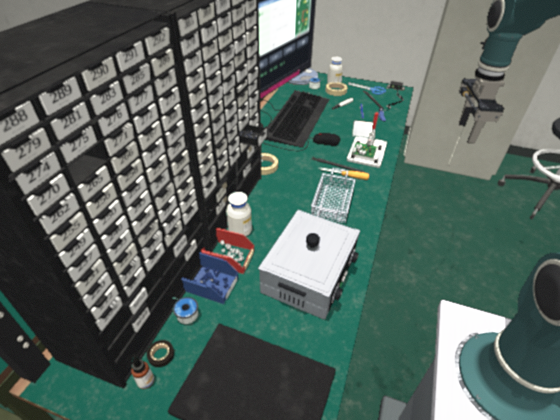

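The top view has +x up and +y left. It shows the cleaner lid around (252,258) with its knob at (250,257), the pad at about (136,255) and the basket at about (364,254). The side view agrees, and the basket is on the right (-y).

```bash
cat > h.py <<'E'
import numpy as np,cv2
def back(c,uv,z):
    uv=np.atleast_2d(np.asarray(uv,float)); K,R,t=c["camera_matrix"],c["R"],c["t"]
    d=np.c_[uv,np.ones(len(uv))]@np.linalg.inv(K).T@R; o=-R.T@t
    return (o+d*((z-o[2])/d[:,2])[:,None])[:,:2]
def proj(c,X):
    p=np.atleast_2d(X)@c["R"].T+c["t"]; p=p@c["camera_matrix"].T
    return p[:,:2]/p[:,2:]
def blob(c,mask,box,z):
    m=np.zeros(mask.shape,np.uint8);x0,y0,x1,y1=box;m[y0:y1,x0:x1]=mask[y0:y1,x0:x1]
    cs,_=cv2.findContours(m,cv2.RETR_EXTERNAL,cv2.CHAIN_APPROX_NONE)
    k=max(cs,key=cv2.contourArea)[:,0]
    w=back(c,k,z)*1000
    return cv2.minAreaRect(w.astype(np.float32)),k.mean(0)
E
python3 - <<'E'
import pickle;from h import *
d=pickle.load(open("d0.pkl","rb"));c=d["top"];g=cv2.cvtColor(c["color"],cv2.COLOR_RGB2HSV);v=g[...,2];s=g[...,1];im=c["color"].astype(int)
for th in(150,180,200): print("lid",blob(c,(v>th).astype(np.uint8),(190,205,312,305),.108))
print("knob",blob(c,(v<90).astype(np.uint8),(235,243,266,272),.148))
print("pad",blob(c,(im[...,1]<45).astype(np.uint8),(85,198,190,315),.016))
print("padpix",im[255,136],im[255,190],im[240,320])
m=((im[...,0]>70)).astype(np.uint8);m=cv2.morphologyEx(m,cv2.MORPH_CLOSE,np.ones((5,5)))
print("bask w hooks",blob(c,m,(318,225,410,285),.048))
m2=cv2.morphologyEx(m,cv2.MORPH_OPEN,np.ones((25,25)));print("bask",blob(c,m2,(318,225,410,285),.048))
a=cv2.resize(c["color"][205:310,190:410],None,fx=3.6,fy=3.6,interpolation=cv2.INTER_CUBIC);cv2.imwrite("pics/crop.png",a[:,:,::-1])
E
```

```text
lid (((485.2577209472656, -115.00703430175781), (231.5358123779297, 178.84019470214844), 83.74722290039062), array([251.30065359, 258.14705882]))
lid (((485.42608642578125, -114.86149597167969), (227.41854858398438, 174.3553466796875), 83.8634262084961), array([251.12211221, 258.02970297]))
lid (((485.2018737792969, -114.9713134765625), (226.36447143554688, 173.68496704101562), 83.74732208251953), array([250.96666667, 258.15      ]))
knob (((483.6639404296875, -115.99388122558594), (24.810035705566406, 22.3930721282959), 26.428756713867188), array([250.62962963, 257.25925926]))
pad (((501.549072265625, 215.45860290527344), (198.4524383544922, 275.7745056152344), 89.53779602050781), array([135.47476636, 260.91962617]))
padpix [40 42 40] [ 40 104  88] [ 32 102  86]
bask w hooks (((496.7166442871094, -422.07177734375), (113.31375122070312, 223.07362365722656), 3.5888922214508057), array([363.47345133, 253.78761062]))
bask (((497.1335754394531, -415.34368896484375), (180.84791564941406, 112.2604751586914), 89.48700714111328), array([361.89108911, 253.75247525]))
```

View pics/crop.png

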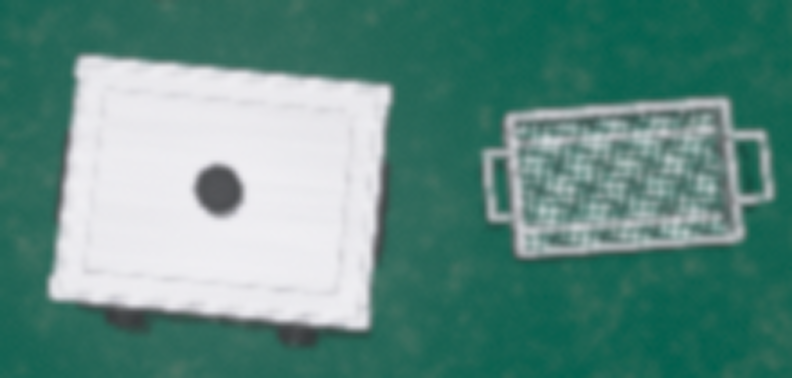

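The crop puts the lid and cleaner at about (485,-115) mm with yaw -6.2°, and the basket at about (497,-421) with yaw about +4°. The pad is at about (501,215). First I rotate and lift, then go above the knob.

>>> carry_out([
  {"dp":[0,0,-8],"delta_rot":[0,0,-6.95],"jaw":0},
  {"dp":[0,0,-8],"delta_rot":[0,0,-6.95],"jaw":0},
  {"dp":[0,0,-8],"delta_rot":[0,0,-6.95],"jaw":0},
  {"dp":[0,0,-8],"delta_rot":[0,0,-6.95],"jaw":0},
  {"dp":[0,0,-8],"delta_rot":[0,0,-6.95],"jaw":0},
  {"dp":[0,0,-8],"delta_rot":[0,0,-6.95],"jaw":0},
  {"dp":[0,0,-8],"delta_rot":[0,0,-6.95],"jaw":0},
  {"dp":[0,0,-8],"delta_rot":[0,0,-6.95],"jaw":0},
  {"dp":[0,0,-8],"delta_rot":[0,0,-6.95],"jaw":0},
  {"dp":[0,0,-8],"delta_rot":[0,0,-6.95],"jaw":0},
])

```text
t: 0.93
tcp_pos: [0.1605, -0.6295, 0.2583]
orientation: [-0.0, 0.742, 0.67, 0.0]
contact_force: [0.6, 0.3, 0.2]
gripper_width: 0.998
grasp_force: 0.0
```

>>> carry_out([
  {"dp":[15,7,0],"jaw":0},
  {"dp":[30,15,0],"jaw":0},
  {"dp":[36,18,0],"jaw":0},
  {"dp":[36,18,0],"jaw":0},
  {"dp":[36,18,0],"jaw":0},
  {"dp":[36,18,0],"jaw":0},
  {"dp":[36,18,0],"jaw":0},
  {"dp":[36,18,0],"jaw":0},
  {"dp":[36,18,0],"jaw":0},
  {"dp":[36,18,0],"jaw":0},
])

```text
schema error: expected keys dp, delta_rot, jaw
```

>>> carry_out([
  {"dp":[36,18,0],"jaw":0},
  {"dp":[36,18,0],"jaw":0},
  {"dp":[36,18,0],"jaw":0},
  {"dp":[36,18,0],"jaw":0},
  {"dp":[30,15,0],"jaw":0},
  {"dp":[15,7,0],"jaw":0},
  {"dp":[0,0,0],"jaw":0},
  {"dp":[0,0,0],"jaw":0},
])

```text
schema error: expected keys dp, delta_rot, jaw
```

```bash
cat >> h.py <<'E'
def pose(s):
    w,x,y,z=s["orientation"];from scipy.spatial.transform import Rotation as Ro
    R=Ro.from_quat([x,y,z,w]).as_matrix()
    return s["tcp_pos"]*1000,np.degrees(np.arctan2(R[1,0],R[0,0])),R
def togo(s,target,yaw=None):
    p,a,R=pose(s); print("t %.1f"%s["t"],"p",p.round(1),"yawx %.2f"%a,"tilt",R[:2,2].round(4),"w %.3f"%s["gripper_width"],"F",s["contact_force"].round(1),"g %.1f"%s["grasp_force"])
    print("dp",(R.T@(np.array(target)-p)).round(1),"rz",None if yaw is None else round(-(yaw-a),2))
E
python3 - <<'E'
from station import ctrl,capture;from h import *
s=ctrl.read_state();togo(s,[484.3,-115.5,117],83.8);print(s["joints"].round(2))
c=capture("wrist");cv2.imwrite("pics/w1.png",c["color"][:,:,::-1]);import pickle;pickle.dump(c,open("w1.pkl","wb"))
print((-c["R"].T@c["t"]).round(3),c["R"].round(2).tolist(),proj(c,[[.4843,-.1155,.148],[.4843,-.1155,.108]]).round(0))
E
```

```text
t 0.9 p [ 160.5 -629.5  258.3] yawx 84.15 tilt [-0.0004  0.001 ] w 0.998 F [0.6 0.3 0.2] g 0.0
dp [544.2 269.8 141.7] rz 0.35
[ 1.45  0.42 -0.25  1.5   0.11  1.24  1.08]
[ 0.168 -0.549  0.465] [[0.99, -0.1, 0.0], [-0.1, -0.95, 0.28], [-0.03, -0.28, -0.96]] [[ 745. -709.]
 [ 660. -558.]]
```

View pics/w1.png

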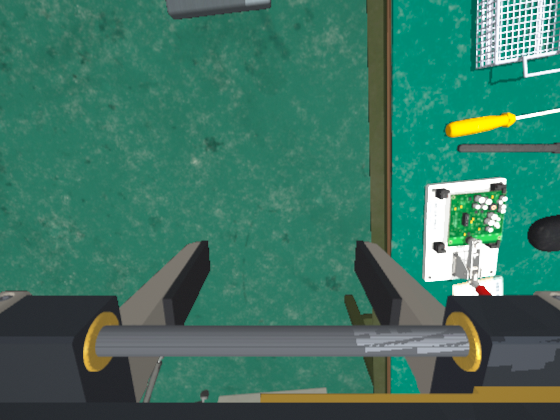

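The move calls were refused because each row needs `delta_rot`. The wrist picture shows bench clutter, with the basket at its top right corner. I'll resend with all the keys.

>>> carry_out([
  {"dp":[15,7,0],"delta_rot":[0,0,0.35],"jaw":0},
  {"dp":[30,15,0],"delta_rot":[0,0,0],"jaw":0},
  {"dp":[36,18,0],"delta_rot":[0,0,0],"jaw":0},
  {"dp":[36,18,0],"delta_rot":[0,0,0],"jaw":0},
  {"dp":[36,18,0],"delta_rot":[0,0,0],"jaw":0},
  {"dp":[36,18,0],"delta_rot":[0,0,0],"jaw":0},
  {"dp":[36,18,0],"delta_rot":[0,0,0],"jaw":0},
  {"dp":[36,18,0],"delta_rot":[0,0,0],"jaw":0},
  {"dp":[36,18,0],"delta_rot":[0,0,0],"jaw":0},
  {"dp":[36,18,0],"delta_rot":[0,0,0],"jaw":0},
])

```text
t: 1.82
tcp_pos: [0.3638, -0.3159, 0.2582]
orientation: [-0.0, 0.747, 0.664, -0.0]
contact_force: [0.6, 0.4, -0.4]
gripper_width: 1.001
grasp_force: 0.0
```

>>> carry_out([
  {"dp":[36,18,0],"delta_rot":[0,0,0],"jaw":0},
  {"dp":[36,18,0],"delta_rot":[0,0,0],"jaw":0},
  {"dp":[36,18,0],"delta_rot":[0,0,0],"jaw":0},
  {"dp":[30,15,0],"delta_rot":[0,0,0],"jaw":0},
  {"dp":[20,8,0],"delta_rot":[0,0,0],"jaw":0},
  {"dp":[0,0,0],"delta_rot":[0,0,0],"jaw":0},
  {"dp":[0,0,0],"delta_rot":[0,0,0],"jaw":0},
])

```text
t: 2.4
tcp_pos: [0.458, -0.1686, 0.258]
orientation: [-0.0, 0.746, 0.666, -0.0]
contact_force: [0.6, 0.4, 0.1]
gripper_width: 1.004
grasp_force: 0.0
```

```bash
python3 - <<'E'
from station import ctrl,capture;from h import *
s=ctrl.read_state();togo(s,[484.3,-115.5,117],83.8);print(s["joints"].round(2))
c=capture("wrist");cv2.imwrite("pics/w2.png",c["color"][:,:,::-1]);import pickle;pickle.dump(c,open("w2.pkl","wb"))
print((-c["R"].T@c["t"]).round(3),proj(c,[[.4843,-.1155,.148],[.4843,-.1155,.108]]).round(0))
E
```

```text
t 2.4 p [ 458.  -168.6  258. ] yawx 83.51 tilt [-0.0007  0.0003] w 1.004 F [0.6 0.4 0.1] g 0.0
dp [ 55.7  20.2 141. ] rz -0.29
[ 0.84  0.17 -0.61  1.86  0.11  1.15  0.07]
[ 0.467 -0.088  0.465] [[301. 146.]
 [299. 144.]]
```

View pics/w2.png

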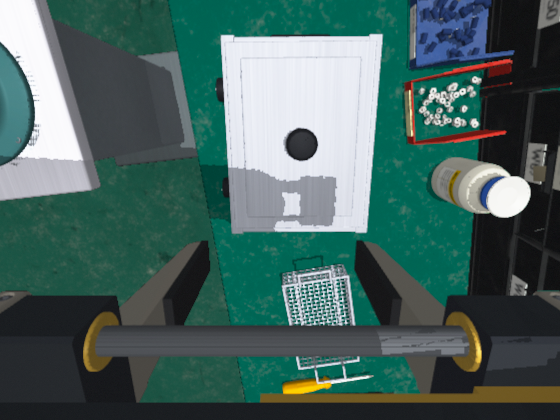

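The wrist view shows the rim corners near (222,37), (382,35), (366,232) and (232,232), and the knob at (302,144). The prediction for the knob was (301,146).

```bash
python3 - <<'E'
import pickle;from h import *
c=pickle.load(open("w2.pkl","rb"));v=c["color"].max(2)
q=back(c,[[222,37],[382,35],[366,232],[232,232]],.106)*1000
print(q.round(1),q.mean(0),[np.linalg.norm(q[i]-q[i-1]).round(1) for i in range(4)],"yaws",[np.degrees(np.arctan2(*(a-b)[::-1])).round(2) for a,b in((q[0],q[3]),(q[1],q[2]))],[np.degrees(np.arctan2(*(a-b)[::-1])).round(2) for a,b in((q[1],q[0]),(q[2],q[3]))])
for z in(.148,.14,.13):print(blob(c,(v<80).astype(np.uint8),(275,115,330,175),z))
m=(v>95).astype(np.uint8)
b=back(c,[[283,272],[344,266],[357,361],[301,368]],.048)*1000;print(b.round(1))
print(proj(c,[[.4575,-.1686,.15]]))
E
```

```text
[[ 412.8    5.9]
 [ 584.4  -11.8]
 [ 559.7 -237.2]
 [ 387.2 -217.3]] [ 486.01721937 -115.11325489] [np.float64(224.7), np.float64(172.5), np.float64(226.7), np.float64(173.7)] yaws [np.float64(83.45), np.float64(83.76)] [np.float64(-5.89), np.float64(-6.56)]
(((484.8428649902344, -113.25916290283203), (30.827468872070312, 32.57579040527344), 83.45555877685547), array([301.07954545, 144.        ]))
(((485.3014831542969, -113.90785217285156), (31.60668182373047, 33.39919662475586), 83.4555892944336), array([301.07954545, 144.        ]))
(((485.87481689453125, -114.71871185302734), (32.5806884765625, 34.428409576416016), 83.45564270019531), array([301.07954545, 144.        ]))
[[ 443.  -313.8]
 [ 538.8 -314.3]
 [ 551.3 -499.8]
 [ 453.2 -503.7]]
[[281.63721073 198.32567104]]
```

>>> carry_out([
  {"dp":[20,8,0],"delta_rot":[0,0,-0.2],"jaw":0},
  {"dp":[25,9,20],"delta_rot":[0,0,0],"jaw":0},
  {"dp":[11.8,4,25],"delta_rot":[0,0,0],"jaw":0},
  {"dp":[0,0,30],"delta_rot":[0,0,0],"jaw":0},
  {"dp":[0,0,25],"delta_rot":[0,0,0],"jaw":0},
  {"dp":[0,0,20],"delta_rot":[0,0,0],"jaw":0},
  {"dp":[0,0,13],"delta_rot":[0,0,0],"jaw":0},
  {"dp":[0,0,8],"delta_rot":[0,0,0],"jaw":0},
  {"dp":[0,0,0],"delta_rot":[0,0,0],"jaw":0},
  {"dp":[0,0,0],"delta_rot":[0,0,0],"jaw":0},
])

```text
t: 3.28
tcp_pos: [0.485, -0.1166, 0.1176]
orientation: [-0.0, 0.746, 0.666, -0.0]
contact_force: [-0.0, -0.1, 0.2]
gripper_width: 1.003
grasp_force: 0.0
```

>>> carry_out([
  {"dp":[0,0,0],"delta_rot":[0,0,0],"jaw":100},
  {"dp":[0,0,0],"delta_rot":[0,0,0],"jaw":200},
  {"dp":[0,0,0],"delta_rot":[0,0,0],"jaw":255},
  {"dp":[0,0,0],"delta_rot":[0,0,0],"jaw":255},
  {"dp":[0,0,0],"delta_rot":[0,0,0],"jaw":255},
  {"dp":[0,0,0],"delta_rot":[0,0,0],"jaw":255},
  {"dp":[0,0,0],"delta_rot":[0,0,0],"jaw":255},
  {"dp":[0,0,0],"delta_rot":[0,0,0],"jaw":255},
], grip_force=30)

```text
t: 3.95
tcp_pos: [0.4851, -0.1156, 0.1175]
orientation: [0.0, 0.745, 0.667, -0.0]
contact_force: [0.5, -0.1, 0.0]
gripper_width: 0.439
grasp_force: 0.0
```

```bash
python3 - <<'E'
from station import ctrl;from h import *
togo(ctrl.read_state(),[485.2,-114.5,117],83.65)
E
```

```text
t 4.0 p [ 485.1 -115.6  117.5] yawx 83.66 tilt [-0.     -0.0001] w 0.439 F [ 0.5 -0.1  0. ] g 0.0
dp [ 1.1 -0.   0.5] rz 0.01
```

>>> carry_out([
  {"dp":[0,0,0],"delta_rot":[0,0,0],"jaw":255},
  {"dp":[0,0,0],"delta_rot":[0,0,0],"jaw":255},
  {"dp":[0,0,0],"delta_rot":[0,0,0],"jaw":255},
  {"dp":[0,0,0],"delta_rot":[0,0,0],"jaw":255},
  {"dp":[0,0,0],"delta_rot":[0,0,0],"jaw":255},
], grip_force=35)

```text
t: 4.37
tcp_pos: [0.4851, -0.1156, 0.1174]
orientation: [-0.0, 0.745, 0.667, -0.0]
contact_force: [-0.1, 0.3, -0.3]
gripper_width: 0.082
grasp_force: 0.0
```

>>> carry_out([
  {"dp":[0,0,-3],"delta_rot":[0,0,0],"jaw":255},
  {"dp":[0,0,-5],"delta_rot":[0,0,0],"jaw":255},
  {"dp":[0,0,-8],"delta_rot":[0,0,0],"jaw":255},
  {"dp":[0,0,-14],"delta_rot":[0,0,0],"jaw":255},
  {"dp":[0,0,-15],"delta_rot":[0,0,0],"jaw":255},
  {"dp":[0,0,-15],"delta_rot":[0,0,0],"jaw":255},
  {"dp":[0,0,-10],"delta_rot":[0,0,0],"jaw":255},
  {"dp":[0,0,0],"delta_rot":[0,0,0],"jaw":255},
])

```text
t: 5.03
tcp_pos: [0.4868, -0.1158, 0.1901]
orientation: [0.002, 0.745, 0.667, 0.001]
contact_force: [0.6, -0.5, 0.6]
gripper_width: 0.003
grasp_force: 0.0
```

```bash
python3 - <<'E'
from station import ctrl,capture;from h import *;import pickle
togo(ctrl.read_state(),[485.2,-114.5,117],83.65)
c=capture("wrist");pickle.dump(c,open("w3.pkl","wb"));d=capture("top");pickle.dump(d,open("t3.pkl","wb"))
cv2.imwrite("pics/w3.png",c["color"][:,:,::-1])
# pad from first top image
d=pickle.load(open("d0.pkl","rb"))["top"];im=d["color"].astype(int)
for th in(15,25,35,45):print(blob(d,((im[...,1]-im[...,0])<th).astype(np.uint8),(85,198,186,315),.016)[0])
E
```

```text
t 5.0 p [ 486.8 -115.8  190.1] yawx 83.65 tilt [ 0.0044 -0.0017] w 0.003 F [ 0.6 -0.5  0.6] g 0.0
dp [ 1.2 -2.  73. ] rz 0.0
((501.1192626953125, 212.9311065673828), (207.52842712402344, 277.5746765136719), 87.87744140625)
((501.5138854980469, 213.1861572265625), (209.54910278320312, 279.3005065917969), 87.77117919921875)
((501.5982666015625, 212.62167358398438), (212.1818389892578, 281.8604736328125), 87.77647399902344)
((501.3621826171875, 213.34239196777344), (214.58334350585938, 283.1835021972656), 87.63156127929688)
```

View pics/w3.png

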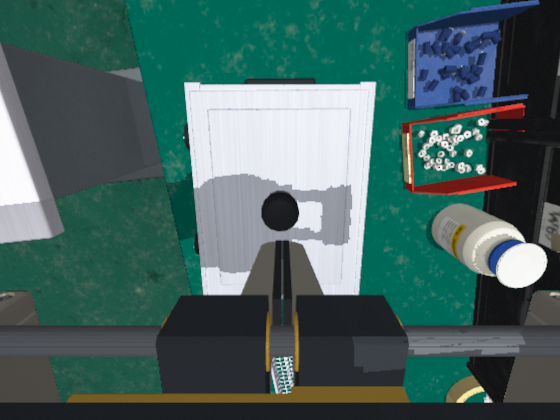

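The fingers shut beside or over the knob, so the grasp missed. The knob now shows at (280,211) and the lid is still on the tank, so I re-measure.

```bash
python3 - <<'E'
import pickle;from h import *
c=pickle.load(open("w3.pkl","rb"));v=c["color"].max(2)
for z in(.148,.14):print(blob(c,(v<60).astype(np.uint8),(255,185,305,232),z))
print("tcp",proj(c,[[.4868,-.1158,.1901],[.4868,-.1158,.209]]),(-c["R"].T@c["t"]).round(3))
q=back(c,[[186,85],[375,83]],.106)*1000;print(q.round(1))
t=pickle.load(open("t3.pkl","rb"));v=t["color"].max(2)
print("lidtop",blob(t,(v>180).astype(np.uint8),(190,205,312,305),.107))
c=pickle.load(open("w2.pkl","rb"));
for X in([.458,-.1686,.258],):print(proj(c,[X]))
E
```

```text
(((485.5907287597656, -110.50981140136719), (34.97262191772461, 31.785022735595703), 83.46417999267578), array([279.90654206, 211.11214953]))
(((485.3121643066406, -112.96170043945312), (36.09905242919922, 32.80875015258789), 83.4638671875), array([279.90654206, 211.11214953]))
tcp [[282.38638836 234.48772811]
 [282.60525981 244.65981065]] [ 0.494 -0.034  0.396]
[[412.8   5.8]
 [584.  -11.6]]
lidtop (((478.10601806640625, -188.86537170410156), (82.72762298583984, 176.1672821044922), 83.7472152709961), array([282.72527473, 258.14285714]))
[[282.34964967 234.47746856]]
```

```bash
python3 - <<'E'
import pickle;from h import *;from station import ctrl,capture
s=ctrl.read_state();p,a,R=pose(s);p=p/1000
w=pickle.load(open("w3.pkl","rb"))
P=np.array([p+R@np.array(o)/1000 for o in([10,0,0],[-10,0,0],[10,0,-19],[0,0,0],[0,94,-88],[0,-94,-88],[37,0,-88])])
print("wrist",proj(w,P).round(0).tolist(),w["camera_matrix"][0,0])
c=capture("side");print("side",proj(c,P).round(0).tolist(),proj(c,[[.4853,-.1142,.136],[.4853,-.1142,.148]]).round(0).tolist())
uv=proj(c,P[3:4])[0].astype(int);x0,y0=uv-[50,70]
a=cv2.resize(c["color"][y0:y0+120,x0:x0+110],None,fx=5,fy=5,interpolation=cv2.INTER_CUBIC);print("crop origin",x0,y0)
for q in P[3:4]: u=((proj(c,[q])[0]-[x0,y0])*5).astype(int);cv2.circle(a,tuple(int(k) for k in u),4,(255,0,0),-1)
cv2.imwrite("pics/s4.png",a[:,:,::-1])
E
```

```text
wrist [[280.0, 221.0], [280.0, 246.0], [280.0, 230.0], [280.0, 233.0], [479.0, 301.0], [80.0, 303.0], [280.0, 228.0]] 295.45345821904993
side [[312.0, 226.0], [316.0, 221.0], [313.0, 220.0], [314.0, 223.0], [278.0, 182.0], [359.0, 208.0], [311.0, 204.0]] [[312.0, 239.0], [312.0, 236.0]]
crop origin 263 153
```

View pics/s4.png

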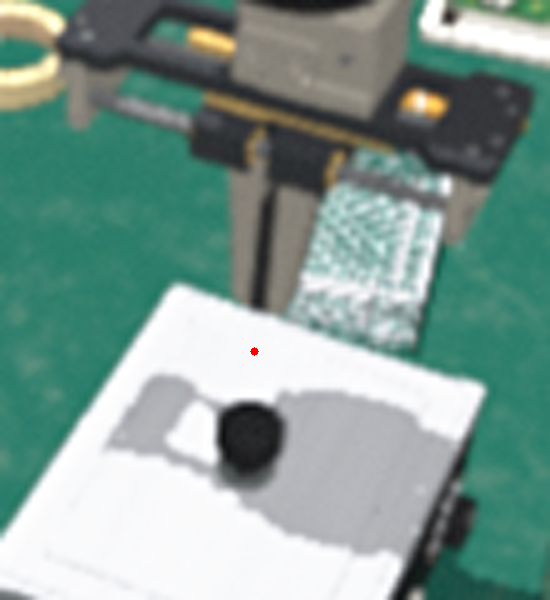

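The side and wrist views agree that the real fingertips end about 30 mm higher than the reported TCP. That explains the miss: the tips passed just above the knob, whose top is at 148 mm. I'll open, re-centre, and go about 31 mm lower while watching the force.

>>> carry_out([
  {"dp":[0,0,5],"delta_rot":[0,0,0],"jaw":50},
  {"dp":[0,0,5],"delta_rot":[0,0,0],"jaw":50},
  {"dp":[0,0,0],"delta_rot":[0,0,0],"jaw":50},
  {"dp":[0,0,0],"delta_rot":[0,0,0],"jaw":50},
  {"dp":[0,0,0],"delta_rot":[0,0,0],"jaw":50},
  {"dp":[0,0,0],"delta_rot":[0,0,0],"jaw":50},
  {"dp":[0,0,0],"delta_rot":[0,0,0],"jaw":50},
  {"dp":[0,0,0],"delta_rot":[0,0,0],"jaw":50},
  {"dp":[0,0,0],"delta_rot":[0,0,0],"jaw":50},
  {"dp":[0,0,0],"delta_rot":[0,0,0],"jaw":50},
])

```text
t: 6.02
tcp_pos: [0.4852, -0.1156, 0.1776]
orientation: [0.0, 0.745, 0.667, 0.0]
contact_force: [0.0, 0.9, -0.5]
gripper_width: 0.704
grasp_force: 0.0
```

```bash
python3 - <<'E'
from station import ctrl,capture;from h import *;import pickle
togo(ctrl.read_state(),[485.3,-114.3,86],83.65)
pickle.dump(capture("wrist"),open("w5.pkl","wb"))
E
```

```text
t 6.0 p [ 485.2 -115.6  177.6] yawx 83.66 tilt [ 0.0002 -0.0002] w 0.704 F [ 0.   0.9 -0.5] g 0.0
dp [ 1.3 -0.1 91.6] rz 0.01
```

>>> carry_out([
  {"dp":[1.3,0,15],"delta_rot":[0,0,0],"jaw":50},
  {"dp":[0,0,20],"delta_rot":[0,0,0],"jaw":50},
  {"dp":[0,0,20],"delta_rot":[0,0,0],"jaw":50},
  {"dp":[0,0,12],"delta_rot":[0,0,0],"jaw":50},
  {"dp":[0,0,8],"delta_rot":[0,0,0],"jaw":50},
  {"dp":[0,0,0],"delta_rot":[0,0,0],"jaw":50},
])

```text
t: 6.57
tcp_pos: [0.4843, -0.1141, 0.1011]
orientation: [-0.001, 0.745, 0.667, -0.001]
contact_force: [0.1, -0.8, -0.4]
gripper_width: 0.803
grasp_force: 0.0
```

>>> carry_out([
  {"dp":[0,0,5],"delta_rot":[0,0,0],"jaw":50},
  {"dp":[0,0,4],"delta_rot":[0,0,0],"jaw":50},
  {"dp":[0,0,3],"delta_rot":[0,0,0],"jaw":50},
  {"dp":[0,0,2],"delta_rot":[0,0,0],"jaw":50},
  {"dp":[0,0,1],"delta_rot":[0,0,0],"jaw":50},
  {"dp":[0,0,0],"delta_rot":[0,0,0],"jaw":50},
])

```text
t: 7.07
tcp_pos: [0.4853, -0.1143, 0.0875]
orientation: [0.0, 0.745, 0.667, -0.0]
contact_force: [0.1, 0.0, -0.5]
gripper_width: 0.8
grasp_force: 0.0
```

The reported TCP is at 87.5 mm, well below the lid top at 111.5, and there is no contact. That confirms the offset, so I close.

>>> carry_out([
  {"dp":[0,0,0],"delta_rot":[0,0,0],"jaw":255},
  {"dp":[0,0,0],"delta_rot":[0,0,0],"jaw":255},
  {"dp":[0,0,0],"delta_rot":[0,0,0],"jaw":255},
  {"dp":[0,0,0],"delta_rot":[0,0,0],"jaw":255},
  {"dp":[0,0,0],"delta_rot":[0,0,0],"jaw":255},
  {"dp":[0,0,0],"delta_rot":[0,0,0],"jaw":255},
  {"dp":[0,0,0],"delta_rot":[0,0,0],"jaw":255},
  {"dp":[0,0,0],"delta_rot":[0,0,0],"jaw":255},
  {"dp":[0,0,0],"delta_rot":[0,0,0],"jaw":255},
], grip_force=35)

```text
t: 7.82
tcp_pos: [0.4853, -0.1143, 0.0875]
orientation: [0.0, 0.745, 0.667, -0.0]
contact_force: [0.3, -0.0, 0.7]
gripper_width: 0.363
grasp_force: 35.0
```

```bash
python3 - <<'E'
from station import ctrl,capture;from h import *;import pickle
togo(ctrl.read_state(),[485.3,-114.3,86],83.65)
# finger tip estimate from w5: list dark/bright transitions
c=pickle.load(open("w5.pkl","rb"));print(c["color"][225:262:3,200:240:5].max(2))
E
```

```text
t 7.8 p [ 485.3 -114.3   87.5] yawx 83.66 tilt [ 0.     -0.0001] w 0.363 F [ 0.3 -0.   0.7] g 35.0
dp [ 0.  -0.   1.5] rz 0.01
[[159 163 163 156 168 166 166 167]
 [158 162 163 153 169 164 167 166]
 [163 163 162 155 166 163 167 166]
 [156 162 161 152 165 163 166 166]
 [152 163 162 158 164 163 167 167]
 [163 163 162 163 166  94 158 166]
 [163 161 148  91  91  28 145 166]
 [163 161  90  89  70  27 141 166]
 [161 100  90  90  31  25 127 167]
 [161  89  90  91  26  24 111 165]
 [ 93  90  90  84  28  26  79 164]
 [ 90  90  91  39  30  22  80 164]
 [ 89  90  91  27  26  21  49 163]]
```

The knob is gripped (width 33 mm, 35 N). With the lid seated, the reference TCP is (485.3, -114.3, 87.5) at yaw 83.66. I lift, then carry it to the pad.

>>> carry_out([
  {"dp":[0,0,-2],"delta_rot":[0,0,0],"jaw":255},
  {"dp":[0,0,-4],"delta_rot":[0,0,0],"jaw":255},
  {"dp":[0,0,-6],"delta_rot":[0,0,0],"jaw":255},
  {"dp":[0,0,-10],"delta_rot":[0,0,0],"jaw":255},
  {"dp":[0,0,-14],"delta_rot":[0,0,0],"jaw":255},
  {"dp":[0,0,-14],"delta_rot":[0,0,0],"jaw":255},
  {"dp":[0,0,-7],"delta_rot":[0,0,0],"jaw":255},
  {"dp":[0,0,-3],"delta_rot":[0,0,0],"jaw":255},
  {"dp":[0,0,0],"delta_rot":[0,0,0],"jaw":255},
])

```text
t: 8.57
tcp_pos: [0.4857, -0.1145, 0.1483]
orientation: [0.001, 0.745, 0.667, 0.0]
contact_force: [-0.2, -0.2, -3.1]
gripper_width: 0.362
grasp_force: 35.0
```

>>> carry_out([
  {"dp":[6,0,0],"delta_rot":[0,0,0],"jaw":255},
  {"dp":[14,-1,0],"delta_rot":[0,0,0],"jaw":255},
  {"dp":[22,-2,0],"delta_rot":[0,0,0],"jaw":255},
  {"dp":[28,-2,0],"delta_rot":[0,0,0],"jaw":255},
  {"dp":[30,-2,0],"delta_rot":[0,0,0],"jaw":255},
  {"dp":[30,-2,0],"delta_rot":[0,0,0],"jaw":255},
  {"dp":[30,-2,0],"delta_rot":[0,0,0],"jaw":255},
  {"dp":[30,-2,0],"delta_rot":[0,0,0],"jaw":255},
  {"dp":[30,-2,0],"delta_rot":[0,0,0],"jaw":255},
  {"dp":[30,-2,0],"delta_rot":[0,0,0],"jaw":255},
])

```text
t: 9.4
tcp_pos: [0.495, 0.1378, 0.1466]
orientation: [-0.0, 0.745, 0.667, -0.001]
contact_force: [1.2, -1.1, -3.2]
gripper_width: 0.364
grasp_force: 35.0
```

>>> carry_out([
  {"dp":[28,-2,0],"delta_rot":[0,0,0],"jaw":255},
  {"dp":[24,-1,0],"delta_rot":[0,0,0],"jaw":255},
  {"dp":[16,0,0],"delta_rot":[0,0,0],"jaw":255},
  {"dp":[8,0,0],"delta_rot":[0,0,-1.1],"jaw":255},
  {"dp":[2,0,0],"delta_rot":[0,0,-2],"jaw":255},
  {"dp":[0,0,0],"delta_rot":[0,0,-1],"jaw":255},
  {"dp":[0,0,0],"delta_rot":[0,0,0],"jaw":255},
  {"dp":[0,0,0],"delta_rot":[0,0,0],"jaw":255},
])

```text
t: 10.07
tcp_pos: [0.5015, 0.2128, 0.147]
orientation: [-0.0, 0.721, 0.693, -0.001]
contact_force: [-0.1, -1.0, -3.6]
gripper_width: 0.361
grasp_force: 35.0
```

```bash
python3 - <<'E'
from station import ctrl,capture;from h import *;import pickle
togo(ctrl.read_state(),[502,213.5,8.5],87.8)
d=capture("top");pickle.dump(d,open("t6.pkl","wb"));s=capture("side");pickle.dump(s,open("s6.pkl","wb"))
# pad in side view of first pic vs predicted corners
from scipy.spatial.transform import Rotation as Ro
s=pickle.load(open("d0.pkl","rb"))["side"];im=s["color"].astype(int)
r,_=blob(s,((im[...,1]-im[...,0]<15)&(im.max(2)<90)).astype(np.uint8),(150,318,350,419),.016);print(r)
w=capture("wrist");cv2.imwrite("pics/w6.png",w["color"][:,:,::-1]);pickle.dump(w,open("w6.pkl","wb"))
E
```

```text
t 10.1 p [501.5 212.8 147. ] yawx 87.67 tilt [-0.0009 -0.0008] w 0.361 F [-0.1 -1.  -3.6] g 35.0
dp [  0.8   0.6 138.5] rz -0.13
((500.2588806152344, 217.89974975585938), (209.84991455078125, 280.4371032714844), 87.84497833251953)
```

View pics/w6.png

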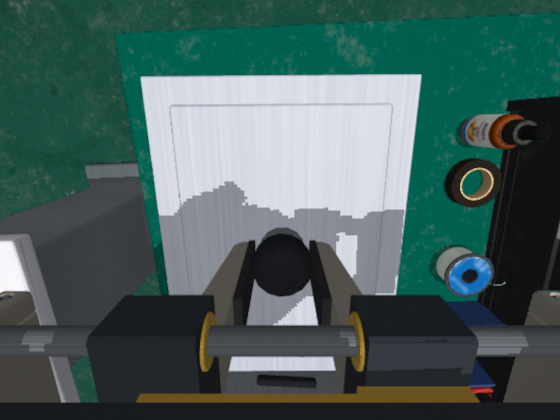

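The lid hangs level over the pad with the knob centred in the fingers at (282,263). It covers the whole pad, so the top-view pad centre of about (501.5, 214) stands. Lowering.

>>> carry_out([
  {"dp":[1.2,0,8],"delta_rot":[0,0,0],"jaw":255},
  {"dp":[0,0,18],"delta_rot":[0,0,0],"jaw":255},
  {"dp":[0,0,24],"delta_rot":[0,0,0],"jaw":255},
  {"dp":[0,0,24],"delta_rot":[0,0,0],"jaw":255},
  {"dp":[0,0,22],"delta_rot":[0,0,0],"jaw":255},
  {"dp":[0,0,16],"delta_rot":[0,0,0],"jaw":255},
  {"dp":[0,0,10],"delta_rot":[0,0,0],"jaw":255},
  {"dp":[0,0,5],"delta_rot":[0,0,0],"jaw":255},
  {"dp":[0,0,2],"delta_rot":[0,0,0],"jaw":255},
  {"dp":[0,0,0],"delta_rot":[0,0,0],"jaw":255},
])

```text
t: 11.05
tcp_pos: [0.5019, 0.2153, 0.0186]
orientation: [0.0, 0.721, 0.693, 0.0]
contact_force: [-0.1, 0.7, -3.0]
gripper_width: 0.36
grasp_force: 35.0
```

>>> carry_out([
  {"dp":[0,0,2],"delta_rot":[0,0,0],"jaw":255},
  {"dp":[0,0,2],"delta_rot":[0,0,0],"jaw":255},
  {"dp":[0,0,1.5],"delta_rot":[0,0,0],"jaw":255},
  {"dp":[0,0,1],"delta_rot":[0,0,0],"jaw":255},
  {"dp":[0,0,1],"delta_rot":[0,0,0],"jaw":255},
  {"dp":[0,0,0],"delta_rot":[0,0,0],"jaw":255},
])

```text
t: 11.55
tcp_pos: [0.5016, 0.2151, 0.0109]
orientation: [0.0, 0.721, 0.693, -0.0]
contact_force: [0.1, -1.0, -2.8]
gripper_width: 0.362
grasp_force: 35.0
```

```bash
python3 - <<'E'
from station import ctrl,capture;from h import *
togo(ctrl.read_state(),[501.5,214,8.5],87.8)
E
```

```text
t 11.6 p [501.6 215.1  10.9] yawx 87.76 tilt [-0.     -0.0001] w 0.362 F [ 0.1 -1.  -2.8] g 35.0
dp [-1.1 -0.1  2.4] rz -0.04
```

>>> carry_out([
  {"dp":[-1,0,0.8],"delta_rot":[0,0,0],"jaw":255},
  {"dp":[0,0,0.8],"delta_rot":[0,0,0],"jaw":255},
  {"dp":[0,0,0.6],"delta_rot":[0,0,0],"jaw":255},
  {"dp":[0,0,0.4],"delta_rot":[0,0,0],"jaw":255},
  {"dp":[0,0,0],"delta_rot":[0,0,0],"jaw":255},
])

```text
t: 11.97
tcp_pos: [0.5016, 0.2141, 0.0083]
orientation: [0.0, 0.721, 0.693, -0.0]
contact_force: [-0.4, -0.7, -2.8]
gripper_width: 0.362
grasp_force: 35.0
```

>>> carry_out([
  {"dp":[0,0,0.5],"delta_rot":[0,0,0],"jaw":255},
  {"dp":[0,0,0.5],"delta_rot":[0,0,0],"jaw":255},
  {"dp":[0,0,0],"delta_rot":[0,0,0],"jaw":255},
])

```text
t: 12.22
tcp_pos: [0.5017, 0.2141, 0.0082]
orientation: [0.0, 0.721, 0.693, -0.0]
contact_force: [-2.3, -1.2, 5.8]
gripper_width: 0.365
grasp_force: 35.0
```

>>> carry_out([
  {"dp":[0,0,0.5],"delta_rot":[0,0,0],"jaw":255},
  {"dp":[0,0,0.5],"delta_rot":[0,0,0],"jaw":255},
  {"dp":[0,0,0],"delta_rot":[0,0,0],"jaw":255},
])

```text
t: 12.47
tcp_pos: [0.5017, 0.2141, 0.0081]
orientation: [0.001, 0.721, 0.693, -0.0]
contact_force: [-4.7, -3.1, 14.0]
gripper_width: 0.363
grasp_force: 35.0
```

Contact came at 8.2 mm and 8.5 was predicted, so the lid stands on the pad. I relieve the force, release and rise.

>>> carry_out([
  {"dp":[0,0,-1],"delta_rot":[0,0,0],"jaw":255},
  {"dp":[0,0,-0.7],"delta_rot":[0,0,0],"jaw":255},
  {"dp":[0,0,0],"delta_rot":[0,0,0],"jaw":120},
  {"dp":[0,0,0],"delta_rot":[0,0,0],"jaw":80},
  {"dp":[0,0,0],"delta_rot":[0,0,0],"jaw":60},
  {"dp":[0,0,0],"delta_rot":[0,0,0],"jaw":60},
  {"dp":[0,0,0],"delta_rot":[0,0,0],"jaw":60},
  {"dp":[0,0,0],"delta_rot":[0,0,0],"jaw":60},
  {"dp":[0,0,0],"delta_rot":[0,0,0],"jaw":60},
])

```text
t: 13.22
tcp_pos: [0.5016, 0.2142, 0.008]
orientation: [-0.0, 0.721, 0.693, -0.0]
contact_force: [0.9, -0.3, -0.9]
gripper_width: 0.765
grasp_force: 0.0
```

>>> carry_out([
  {"dp":[0,0,-8],"delta_rot":[0,0,0],"jaw":60},
  {"dp":[0,0,-15],"delta_rot":[0,0,0],"jaw":60},
  {"dp":[0,0,-25],"delta_rot":[0,0,0],"jaw":60},
  {"dp":[0,0,-35],"delta_rot":[0,0,0],"jaw":60},
  {"dp":[0,0,-35],"delta_rot":[0,0,0],"jaw":60},
  {"dp":[0,0,-35],"delta_rot":[0,0,0],"jaw":60},
  {"dp":[0,0,-35],"delta_rot":[0,0,0],"jaw":60},
  {"dp":[0,0,-25],"delta_rot":[0,0,0],"jaw":60},
  {"dp":[0,0,0],"delta_rot":[0,0,0],"jaw":60},
])

```text
t: 13.97
tcp_pos: [0.5043, 0.2161, 0.2273]
orientation: [0.002, 0.721, 0.693, 0.005]
contact_force: [0.6, 0.5, -0.0]
gripper_width: 0.763
grasp_force: 0.0
```

```bash
python3 - <<'E'
from station import ctrl,capture;from h import *;import pickle
s=ctrl.read_state();togo(s,[485.3,-165,200],83.66)
d=capture("top");pickle.dump(d,open("t7.pkl","wb"));v=d["color"].max(2)
w=capture("wrist");pickle.dump(w,open("w7.pkl","wb"))
# tank in top image: dark elongated on steel
im=d["color"][215:300,200:305];cv2.imwrite("pics/t7.png",cv2.resize(im,None,fx=6,fy=6,interpolation=cv2.INTER_CUBIC)[:,:,::-1])
E
```

```text
t 14.0 p [504.3 216.1 227.3] yawx 87.78 tilt [0.0097 0.003 ] w 0.763 F [ 0.6  0.5 -0. ] g 0.0
dp [-381.7   -4.4   26. ] rz 4.12
```

View pics/t7.png

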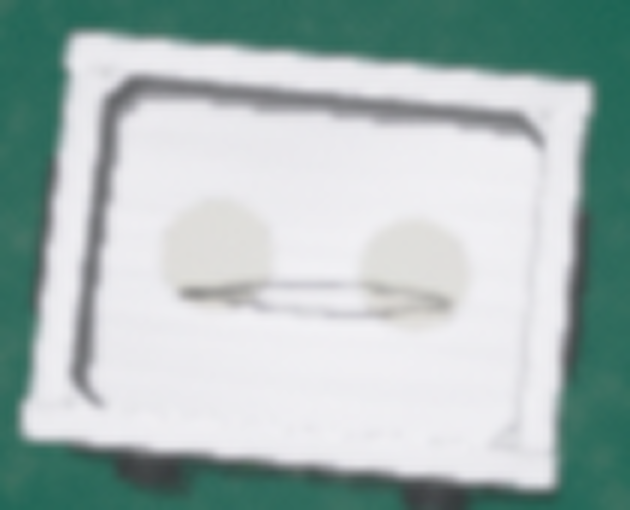

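Through the open tank the tweezers show with ends near crop (180,293) and (455,303), middle about (318,298).

```bash
python3 - <<'E'
from station import ctrl;from h import *;import pickle
d=pickle.load(open("t7.pkl","rb"))
e=np.array([[180,293],[455,303],[318,298]])/6+[200,215]-.4
q=back(d,e,.055)*1000;print(q.round(1),np.linalg.norm(q[0]-q[1]),np.degrees(np.arctan2(*(q[0]-q[1])[::-1])))
s=ctrl.read_state();togo(s,[q[2][0],q[2][1]-75,200],83.66)
# lid on pad, top view, z=.036+.003
v=d["color"].min(2);print(blob(d,(v>150).astype(np.uint8),(88,195,190,320),.029)[0])
w=pickle.load(open("w7.pkl","rb"));v=w["color"].max(2);print(blob(w,(v<60).astype(np.uint8),(240,110,330,290),.057),proj(w,[[.5017,.2141,.057]]))
E
```

```text
[[ 472.9  -54.5]
 [ 467.2 -178.5]
 [ 470.1 -116.7]] 124.15053777295323 87.35747349353893
t 14.1 p [502.  214.2 222.4] yawx 87.76 tilt [0.0026 0.0001] w 0.767 F [-0.7 -0.5 -0.6] g 0.0
dp [-406.9  -16.1   22.2] rz 4.1
((501.2674560546875, 212.07861328125), (212.84268188476562, 163.33432006835938), 88.18509674072266)
(((502.2804870605469, 214.82901000976562), (34.28604507446289, 32.40684509277344), 87.58765411376953), array([280.        , 187.39189189])) [[280.06282039 187.73614275]]
```

>>> carry_out([
  {"dp":[-20,-1,0],"delta_rot":[0,0,0],"jaw":110},
  {"dp":[-36,-1,0],"delta_rot":[0,0,0],"jaw":130},
  {"dp":[-40,-2,0],"delta_rot":[0,0,0],"jaw":150},
  {"dp":[-40,-2,0],"delta_rot":[0,0,0],"jaw":150},
  {"dp":[-40,-2,0],"delta_rot":[0,0,0],"jaw":150},
  {"dp":[-40,-2,0],"delta_rot":[0,0,0],"jaw":150},
  {"dp":[-40,-2,0],"delta_rot":[0,0,0],"jaw":150},
  {"dp":[-40,-2,0],"delta_rot":[0,0,0],"jaw":150},
  {"dp":[-40,-1,0],"delta_rot":[0,0,0],"jaw":150},
  {"dp":[-30,-1,0],"delta_rot":[0,0,0],"jaw":150},
])

```text
t: 14.9
tcp_pos: [0.4692, -0.1545, 0.2196]
orientation: [-0.001, 0.722, 0.692, -0.001]
contact_force: [-0.0, 0.4, 0.0]
gripper_width: 0.41
grasp_force: 0.0
```

>>> carry_out([
  {"dp":[-18,0,0],"delta_rot":[0,0,0],"jaw":150},
  {"dp":[-6,0,0],"delta_rot":[0,0,0],"jaw":150},
  {"dp":[0,0,0],"delta_rot":[0,0,0],"jaw":150},
  {"dp":[0,0,0],"delta_rot":[0,0,0],"jaw":150},
])

```text
t: 15.23
tcp_pos: [0.47, -0.1734, 0.2203]
orientation: [-0.001, 0.72, 0.694, 0.0]
contact_force: [0.7, 0.5, -0.6]
gripper_width: 0.414
grasp_force: 0.0
```

```bash
python3 - <<'E'
from station import ctrl,capture;from h import *;import pickle
s=ctrl.read_state();togo(s,[471,-115.5,20],87.4)
w=capture("wrist");pickle.dump(w,open("w8.pkl","wb"))
pr=proj(w,[[.473,-.054,.055],[.468,-.178,.055],[.471,-.1155,.055]]);print(pr.round(0))
cv2.imwrite("pics/w8.png",w["color"][:,:,::-1])
x0,y0=(pr.min(0)-[35,20]).astype(int);x1,y1=(pr.max(0)+[35,20]).astype(int)
g=w["color"].max(2)[y0:y1,x0:x1];print(x0,y0,x1,y1,g.shape)
for r in range(0,g.shape[0],6):print(y0+r,"".join(" .:-=+*#%@"[min(9,(255-int(k))//26)] for k in g[r]))
E
```

```text
t 15.2 p [ 470.  -173.4  220.3] yawx 87.83 tilt [-0.0014  0.0015] w 0.414 F [ 0.7  0.5 -0.6] g 0.0
dp [ 57.6  -0.9 200.4] rz 0.43
[[281.  87.]
 [281. 191.]
 [281. 141.]]
245 67 316 210 (143, 71)
67                                                                        
73                                                                        
79                                               ............             
85                                     ..............................     
91                                 ...=#*:................................
97                                ..-=+-+:................................
103                               ....=-.-+................................
109                                .-+=..-+-...............................
115                                 :+:..-=+:...........................   
121                                :+.     :-...................           
127                                =:      .=.                             
133                               -=.      :=-                             
[... 212 characters left out ...]
                
157                              :*.     ...-=:..........                  
163                              .=+:......-+:...................          
169 -------------------:..   ......==.....:=:.......................       
175 -------------------------======+*+====*+=============-::::......:------
181 --------------------=-----======+*+=+*+==========================------
187 --------------------=--------====+***+===============:.......----------
193 ------=------------==--------------=================-..      :---------
199 -------------------===------------------------------.        :---------
205 ------------------===-------------------------------.        :---------
```

```bash
python3 - <<'E'
from station import ctrl;from h import *;import pickle
w=pickle.load(open("w8.pkl","rb"));g=w["color"].max(2).astype(float)
bg=cv2.medianBlur(w["color"].max(2),31).astype(float)
bg=np.median(np.stack([g[:,250:268].mean(1),g[:,300:312].mean(1)]),0)
pts=[]
for r in range(86,194):
    row=g[r,262:302];loc=cv2.blur(row.reshape(1,-1),(31,1))[0]
    k=np.where(row<np.median(row)-25)[0]
    if len(k) and k.max()-k.min()<20:pts.append((262+(k.min()+k.max())/2,r,k.min()+262,k.max()+262))
pts=np.array(pts);print(pts[::8].tolist(),pts[0],pts[-1])
q=back(w,pts[:,:2],.055)*1000
f=np.polyfit(q[:,1],q[:,0],1);print("yaw",90-np.degrees(np.arctan(f[0])),"ends",q[0],q[-1],"mid",q[[0,-1]].mean(0),np.polyval(f,q[[0,-1],1].mean()))
m=q[[0,-1]].mean(0);m[0]=np.polyval(f,m[1])
a=back(w,pts[:,[2,1]],.055);b=back(w,pts[:,[3,1]],.055);print("maxwidth",np.linalg.norm(a-b,axis=1).max()*1000)
togo(ctrl.read_state(),[m[0],m[1],20],90-np.degrees(np.arctan(f[0])))
E
```

```text
[[281.0, 86.0, 281.0, 281.0], [281.5, 94.0, 280.0, 283.0], [281.0, 102.0, 279.0, 283.0], [280.5, 110.0, 277.0, 284.0], [281.0, 118.0, 277.0, 285.0], [280.5, 126.0, 276.0, 285.0], [280.5, 134.0, 275.0, 286.0], [280.5, 142.0, 275.0, 286.0], [280.0, 150.0, 274.0, 286.0], [280.0, 158.0, 274.0, 286.0], [280.0, 166.0, 275.0, 285.0], [280.0, 178.0, 277.0, 283.0], [280.0, 186.0, 278.0, 282.0]] [281.  86. 281. 281.] [280. 189. 279. 281.]
yaw 87.02539528279036 ends [473.42201339 -52.68504015] [ 467.25727664 -175.60566605] mid [ 470.33964502 -114.1453531 ] 470.3340235062084
maxwidth 16.219327469160625
t 15.3 p [ 470.3 -172.9  220.5] yawx 87.90 tilt [-0.001   0.0012] w 0.411 F [0.4 1.  0.1] g 0.0
dp [ 58.5  -1.9 200.6] rz 0.88
```

>>> carry_out([
  {"dp":[20,-1,0],"delta_rot":[0,0,0.8],"jaw":150},
  {"dp":[25,-0.9,10],"delta_rot":[0,0,0],"jaw":150},
  {"dp":[13.3,0,20],"delta_rot":[0,0,0],"jaw":150},
  {"dp":[0,0,30],"delta_rot":[0,0,0],"jaw":150},
  {"dp":[0,0,35],"delta_rot":[0,0,0],"jaw":150},
  {"dp":[0,0,35],"delta_rot":[0,0,0],"jaw":150},
  {"dp":[0,0,30],"delta_rot":[0,0,0],"jaw":150},
  {"dp":[0,0,18],"delta_rot":[0,0,0],"jaw":150},
  {"dp":[0,0,10],"delta_rot":[0,0,0],"jaw":150},
  {"dp":[0,0,0],"delta_rot":[0,0,0],"jaw":150},
])

```text
t: 16.12
tcp_pos: [0.47, -0.1146, 0.0314]
orientation: [-0.002, 0.725, 0.689, -0.001]
contact_force: [-0.2, 0.2, 1.2]
gripper_width: 0.416
grasp_force: 0.0
```

>>> carry_out([
  {"dp":[0,0,2],"delta_rot":[0,0,0],"jaw":150},
  {"dp":[0,0,2],"delta_rot":[0,0,0],"jaw":150},
  {"dp":[0,0,2],"delta_rot":[0,0,0],"jaw":150},
  {"dp":[0,0,0],"delta_rot":[0,0,0],"jaw":150},
])

```text
t: 16.45
tcp_pos: [0.4718, -0.1168, 0.0278]
orientation: [0.001, 0.726, 0.688, 0.0]
contact_force: [-0.7, -0.8, -0.4]
gripper_width: 0.412
grasp_force: 0.0
```

```bash
python3 - <<'E'
from station import ctrl;from h import *
togo(ctrl.read_state(),[470.3,-114.5,20],87.1)
E
```

```text
t 16.4 p [ 471.8 -116.8   27.8] yawx 86.95 tilt [ 0.0014 -0.0007] w 0.412 F [-0.7 -0.8 -0.4] g 0.0
dp [ 2.2 -1.7  7.8] rz -0.15
```

>>> carry_out([
  {"dp":[0,0,1],"delta_rot":[0,0,0],"jaw":150},
  {"dp":[0,0,1],"delta_rot":[0,0,0],"jaw":150},
  {"dp":[0,0,1],"delta_rot":[0,0,0],"jaw":150},
  {"dp":[0,0,1],"delta_rot":[0,0,0],"jaw":150},
  {"dp":[0,0,0],"delta_rot":[0,0,0],"jaw":150},
  {"dp":[0,0,0],"delta_rot":[0,0,0],"jaw":150},
])

```text
t: 16.95
tcp_pos: [0.4712, -0.1166, 0.023]
orientation: [-0.0, 0.726, 0.688, -0.0]
contact_force: [-0.6, 0.3, 0.2]
gripper_width: 0.411
grasp_force: 0.0
```

```bash
python3 - <<'E'
from station import ctrl;from h import *
togo(ctrl.read_state(),[470.3,-114.5,20],87.1)
E
```

```text
t 16.9 p [ 471.2 -116.6   23. ] yawx 86.96 tilt [-0.0002  0.0001] w 0.411 F [-0.6  0.3  0.2] g 0.0
dp [ 2.1 -1.   3. ] rz -0.14
```

>>> carry_out([
  {"dp":[1.5,-0.8,1],"delta_rot":[0,0,0],"jaw":150},
  {"dp":[0,0,1],"delta_rot":[0,0,0],"jaw":150},
  {"dp":[0,0,0.5],"delta_rot":[0,0,0],"jaw":150},
  {"dp":[0,0,0],"delta_rot":[0,0,0],"jaw":150},
])

```text
t: 17.28
tcp_pos: [0.4704, -0.115, 0.0204]
orientation: [-0.0, 0.726, 0.688, -0.0]
contact_force: [0.4, -0.4, 0.2]
gripper_width: 0.408
grasp_force: 0.0
```

>>> carry_out([
  {"dp":[0,0,0.5],"delta_rot":[0,0,0],"jaw":150},
  {"dp":[0,0,0.5],"delta_rot":[0,0,0],"jaw":150},
  {"dp":[0,0,0.5],"delta_rot":[0,0,0],"jaw":150},
  {"dp":[0,0,0],"delta_rot":[0,0,0],"jaw":150},
])

```text
t: 17.62
tcp_pos: [0.4705, -0.1151, 0.019]
orientation: [-0.0, 0.726, 0.688, -0.0]
contact_force: [0.6, -0.1, -0.4]
gripper_width: 0.413
grasp_force: 0.0
```

>>> carry_out([
  {"dp":[0,0,0.5],"delta_rot":[0,0,0],"jaw":150},
  {"dp":[0,0,0.5],"delta_rot":[0,0,0],"jaw":150},
  {"dp":[0,0,0.5],"delta_rot":[0,0,0],"jaw":150},
  {"dp":[0,0,0],"delta_rot":[0,0,0],"jaw":150},
])

```text
t: 17.95
tcp_pos: [0.4705, -0.1151, 0.0175]
orientation: [-0.0, 0.726, 0.688, -0.0]
contact_force: [-0.3, 0.0, -0.4]
gripper_width: 0.414
grasp_force: 0.0
```

>>> carry_out([
  {"dp":[0,0,0.5],"delta_rot":[0,0,0],"jaw":150},
  {"dp":[0,0,0.5],"delta_rot":[0,0,0],"jaw":150},
  {"dp":[0,0,0],"delta_rot":[0,0,0],"jaw":150},
])

```text
t: 18.2
tcp_pos: [0.4705, -0.1151, 0.0165]
orientation: [-0.0, 0.726, 0.688, -0.0]
contact_force: [-0.0, 0.9, 0.8]
gripper_width: 0.408
grasp_force: 0.0
```

>>> carry_out([
  {"dp":[0,0,0.5],"delta_rot":[0,0,0],"jaw":150},
  {"dp":[0,0,0.5],"delta_rot":[0,0,0],"jaw":150},
  {"dp":[0,0,0],"delta_rot":[0,0,0],"jaw":150},
])

```text
t: 18.45
tcp_pos: [0.4705, -0.1151, 0.0155]
orientation: [-0.0, 0.726, 0.688, -0.0]
contact_force: [0.3, 0.2, 0.1]
gripper_width: 0.41
grasp_force: 0.0
```

>>> carry_out([
  {"dp":[0,0,0.5],"delta_rot":[0,0,0],"jaw":150},
  {"dp":[0,0,0.5],"delta_rot":[0,0,0],"jaw":150},
  {"dp":[0,0,0],"delta_rot":[0,0,0],"jaw":150},
])

```text
t: 18.7
tcp_pos: [0.4705, -0.1151, 0.0145]
orientation: [-0.0, 0.726, 0.688, -0.0]
contact_force: [0.0, -0.6, -0.2]
gripper_width: 0.412
grasp_force: 0.0
```

>>> carry_out([
  {"dp":[0,0,0.5],"delta_rot":[0,0,0],"jaw":150},
  {"dp":[0,0,0.5],"delta_rot":[0,0,0],"jaw":150},
  {"dp":[0,0,0],"delta_rot":[0,0,0],"jaw":150},
])

```text
t: 18.95
tcp_pos: [0.4705, -0.1151, 0.0143]
orientation: [0.0, 0.726, 0.688, -0.0]
contact_force: [-4.2, 0.3, 9.2]
gripper_width: 0.412
grasp_force: 4.6
```

>>> carry_out([
  {"dp":[0,0,0.5],"delta_rot":[0,0,0],"jaw":150},
  {"dp":[0,0,0.5],"delta_rot":[0,0,0],"jaw":150},
  {"dp":[0,0,0],"delta_rot":[0,0,0],"jaw":150},
])

```text
t: 19.2
tcp_pos: [0.4706, -0.1152, 0.0143]
orientation: [0.0, 0.726, 0.688, -0.001]
contact_force: [-5.7, 1.5, 20.6]
gripper_width: 0.408
grasp_force: 10.1
```

```bash
python3 - <<'E'
from station import ctrl,capture;from h import *
s=ctrl.read_state();togo(s,[470.3,-114.5,20],87.1)
w=capture("wrist");cv2.imwrite("pics/w9.png",w["color"][:,:,::-1])
print(proj(w,[[.4705,-.1151,.05],[.4705,-.0551,.05]]).round(0))
g=w["color"].max(2)[190:300:4,200:364:2]
for i,r in enumerate(g):print(190+4*i,"".join(" .:-=+*#%@"[min(9,(255-int(k))//26)] for k in r))
E
```

```text
t 19.2 p [ 470.6 -115.2   14.3] yawx 86.97 tilt [-0.0004 -0.0016] w 0.408 F [-5.7  1.5 20.6] g 10.1
dp [ 0.6 -0.3 -5.7] rz -0.13
[[282. 255.]
 [277. 160.]]
190 ...................:..............-:::-#-:*#::::::::::::::::::::::::::::::::::....
194 ............:::-====-:=====........:::-#::+#::::::::::::::::::::::::::::::::::....
198 ....:::-======================:....:-=**--=#-::::::::::::::::::::::::::::::::.....
202 =====================================+#*+++*=:::::::::::::::::::::::::::::::......
206 ======================================%++++**::::::::::::::::::::::::::::::.......
210 ======================================%+++++#::::::::::::::::::::::::::::.........
214 =====================================+%==+++#-::::::=+++++++-:::--------=:........
218 =====================================**=====#=:::::+++++++++++++++++=======.......
222 =====================================#+=====**-----+++++++++++++===========--:::::
226 =====================================%+=====+%====================================
230 ====================================+%=======#+=======================
[... 791 characters left out ...]
....
270 =======***********%%@%@@@@*========+%=========%=========#@%%@@%%#***********......
274 =====+***********#@%%%@@@@+========+%=========%=========+@%@@%%@%#***********:..-=
278 ====*************%%%%@@@@%=========+%=========%==========%@@@@%%%%************-.-=
282 ==+*************%%@@%@@@@+=========+#========+%*+++++++++*@@@@%%%%#*************-=
286 =+*************#%@%@@@@@@==========+%===++++++%+++++++++++@@@%%%@%%#*************+
290 ***************%@%@%@@@@*==========+%++++++++*%+++++++++++#%@@@%@%%#**************
294 ###***********#%@%%@@@@@+==========+%*+++++++#%+++++++++++*@@@@%%@@%#***********##
298 %%%%*********#%%%%%@@@@%==========++##+++++++%*++++++++++++%@@@@%%%%%**********%%%
```

Floor contact is at reported 14.3 mm, so the real tips are 35.7 mm above the reported TCP. The tweezers are centred between the fingers. I back off about 1.5 mm above the floor and close gently.

>>> carry_out([
  {"dp":[0,0,-1.7],"delta_rot":[0,0,0],"jaw":150},
  {"dp":[0,0,-1.5],"delta_rot":[0,0,0],"jaw":150},
  {"dp":[0,0,0],"delta_rot":[0,0,0],"jaw":200},
  {"dp":[0,0,0],"delta_rot":[0,0,0],"jaw":255},
  {"dp":[0,0,0],"delta_rot":[0,0,0],"jaw":255},
  {"dp":[0,0,0],"delta_rot":[0,0,0],"jaw":255},
  {"dp":[0,0,0],"delta_rot":[0,0,0],"jaw":255},
  {"dp":[0,0,0],"delta_rot":[0,0,0],"jaw":255},
  {"dp":[0,0,0],"delta_rot":[0,0,0],"jaw":255},
], grip_force=12)

```text
t: 20.0
tcp_pos: [0.4705, -0.1151, 0.0156]
orientation: [-0.0, 0.726, 0.688, -0.0]
contact_force: [-0.8, -0.7, -0.3]
gripper_width: 0.149
grasp_force: 12.0
```

>>> carry_out([
  {"dp":[0,0,-3],"delta_rot":[0,0,0],"jaw":255},
  {"dp":[0,0,-8],"delta_rot":[0,0,0],"jaw":255},
  {"dp":[0,0,-15],"delta_rot":[0,0,0],"jaw":255},
  {"dp":[0,0,-20],"delta_rot":[0,0,0],"jaw":255},
  {"dp":[0,0,-25],"delta_rot":[0,0,0],"jaw":255},
  {"dp":[0,0,-25],"delta_rot":[0,0,0],"jaw":255},
  {"dp":[0,0,-20],"delta_rot":[0,0,0],"jaw":255},
  {"dp":[0,0,-10],"delta_rot":[0,0,0],"jaw":255},
  {"dp":[0,0,0],"delta_rot":[0,0,0],"jaw":255},
])

```text
t: 20.75
tcp_pos: [0.4722, -0.1155, 0.1442]
orientation: [0.002, 0.726, 0.688, 0.001]
contact_force: [-0.2, -0.4, -1.1]
gripper_width: 0.151
grasp_force: 12.0
```

```bash
python3 - <<'E'
from station import ctrl,capture;from h import *;import pickle
s=ctrl.read_state();togo(s,[497,-413,120],94)
d=pickle.load(open("w2.pkl","rb"))
t=capture("top");pickle.dump(t,open("t9.pkl","wb"))
# basket corners from crop view in top0 (z .048)
d=pickle.load(open("d0.pkl","rb"))["top"]
e=np.array([[508,115],[729,98],[743,241],[519,257]])/3.6+[190,205]-.35
q=back(d,e,.048)*1000;print(q.round(1),q.mean(0),[np.linalg.norm(q[i]-q[i-1]).round(1) for i in range(4)],[np.degrees(np.arctan2(*(a-b)[::-1])).round(2) for a,b in((q[0],q[1]),(q[3],q[2]))],[np.degrees(np.arctan2(*(a-b)[::-1])).round(2) for a,b in((q[0],q[3]),(q[1],q[2]))])
E
```

```text
t 20.8 p [ 472.2 -115.5  144.2] yawx 86.95 tilt [ 0.0045 -0.002 ] w 0.151 F [-0.2 -0.4 -1.1] g 12.0
dp [-295.7   40.5   24.9] rz -7.05
[[ 544.1 -331.6]
 [ 555.6 -502.1]
 [ 446.6 -507.4]
 [ 436.3 -337. ]] [ 495.65266973 -419.53694893] [np.float64(107.9), np.float64(170.8), np.float64(109.2), np.float64(170.7)] [np.float64(93.88), np.float64(93.44)] [np.float64(2.86), np.float64(2.83)]
```

Tweezers lifted (width 14 mm). I move to a viewpoint for the basket, rotating to about 93.5°.

>>> carry_out([
  {"dp":[-12,2,-10],"delta_rot":[0,0,0],"jaw":255},
  {"dp":[-26,3,-15],"delta_rot":[0,0,0],"jaw":255},
  {"dp":[-36,5,-10],"delta_rot":[0,0,0],"jaw":255},
  {"dp":[-40,5,0],"delta_rot":[0,0,0],"jaw":255},
  {"dp":[-40,5,0],"delta_rot":[0,0,0],"jaw":255},
  {"dp":[-40,5,0],"delta_rot":[0,0,0],"jaw":255},
  {"dp":[-40,5,0],"delta_rot":[0,0,0],"jaw":255},
  {"dp":[-40,5,0],"delta_rot":[0,0,0],"jaw":255},
  {"dp":[-36,4,0],"delta_rot":[0,0,0],"jaw":255},
  {"dp":[-28,3,0],"delta_rot":[0,0,0],"jaw":255},
])

```text
t: 21.63
tcp_pos: [0.4927, -0.4579, 0.1739]
orientation: [-0.002, 0.727, 0.687, -0.001]
contact_force: [0.1, 0.8, 0.1]
gripper_width: 0.148
grasp_force: 12.0
```

>>> carry_out([
  {"dp":[-15,2,0],"delta_rot":[0,0,-1.5],"jaw":255},
  {"dp":[-5,0,0],"delta_rot":[0,0,-2.5],"jaw":255},
  {"dp":[0,0,0],"delta_rot":[0,0,-2.5],"jaw":255},
  {"dp":[0,0,0],"delta_rot":[0,0,0],"jaw":255},
  {"dp":[0,0,0],"delta_rot":[0,0,0],"jaw":255},
  {"dp":[0,0,0],"delta_rot":[0,0,0],"jaw":255},
])

```text
t: 22.13
tcp_pos: [0.4954, -0.4742, 0.1756]
orientation: [-0.001, 0.686, 0.728, 0.0]
contact_force: [0.8, 0.0, 0.5]
gripper_width: 0.15
grasp_force: 12.0
```

```bash
python3 - <<'E'
from station import ctrl,capture;from h import *;import pickle
s=ctrl.read_state();togo(s,[496.5,-418.5,40],93.5)
w=capture("wrist");pickle.dump(w,open("w10.pkl","wb"));cv2.imwrite("pics/w10.png",w["color"][:,:,::-1])
E
```

```text
t 22.1 p [ 495.4 -474.2  175.6] yawx 93.44 tilt [-0.0013  0.0013] w 0.150 F [0.8 0.  0.5] g 12.0
dp [ 55.3   4.6 135.7] rz -0.06
```

View pics/w10.png

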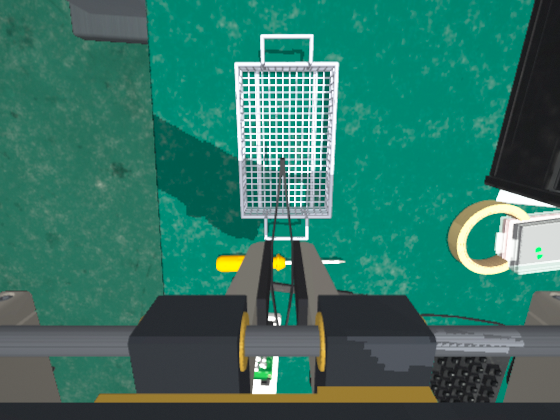

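The basket rim corners are at (235,63), (338,63), (331,218) and (240,218). The tweezers are held straight in the fingers, with the front tip at (283,160). That was the last picture I may view.

```bash
python3 - <<'E'
from station import ctrl;from h import *;import pickle
w=pickle.load(open("w10.pkl","rb"))
q=back(w,[[235.5,63.5],[337.5,63.5],[331,217.5],[240.5,217.5]],.047)*1000;m=q.mean(0)
print(q.round(1),m,[np.linalg.norm(q[i]-q[i-1]).round(1) for i in range(4)],[np.degrees(np.arctan2(*(a-b)[::-1])).round(2) for a,b in((q[0],q[3]),(q[1],q[2]))],[np.degrees(np.arctan2(*(a-b)[::-1])).round(2) for a,b in((q[1],q[0]),(q[2],q[3]))])
togo(ctrl.read_state(),[m[0],m[1],-27.2],93.3)
s=ctrl.read_state();p,a,R=pose(s)
tw=back(w,[[283,160]],(p[2]+35.7+3)/1000)*1000;print("tip rel tool",R.T@np.append(tw[0]-p[:2],0))
E
```

```text
[[ 439.2 -338.8]
 [ 544.4 -332.6]
 [ 555.4 -499.5]
 [ 447.6 -505.9]] [ 496.66677775 -419.18206254] [np.float64(167.3), np.float64(105.3), np.float64(167.3), np.float64(108.0)] [np.float64(92.87), np.float64(93.8)] [np.float64(3.39), np.float64(3.38)]
t 22.2 p [ 495.5 -474.2  176. ] yawx 93.45 tilt [-0.0009  0.0008] w 0.147 F [ 0.9 -0.6  0.4] g 12.0
dp [ 54.7   4.6 203.3] rz 0.15
tip rel tool [6.04958285e+01 2.94160842e-01 5.05903895e-02]
```

>>> carry_out([
  {"dp":[15,2,0],"delta_rot":[0,0,0],"jaw":255},
  {"dp":[25,2.6,0],"delta_rot":[0,0,0],"jaw":255},
  {"dp":[14.7,0,10],"delta_rot":[0,0,0],"jaw":255},
  {"dp":[0,0,20],"delta_rot":[0,0,0],"jaw":255},
  {"dp":[0,0,30],"delta_rot":[0,0,0],"jaw":255},
  {"dp":[0,0,30],"delta_rot":[0,0,0],"jaw":255},
  {"dp":[0,0,25],"delta_rot":[0,0,0],"jaw":255},
  {"dp":[0,0,12],"delta_rot":[0,0,0],"jaw":255},
  {"dp":[0,0,0],"delta_rot":[0,0,0],"jaw":255},
  {"dp":[0,0,0],"delta_rot":[0,0,0],"jaw":255},
])

```text
t: 23.02
tcp_pos: [0.4973, -0.4199, 0.0501]
orientation: [-0.0, 0.685, 0.728, 0.0]
contact_force: [0.0, -0.0, -0.3]
gripper_width: 0.151
grasp_force: 12.0
```

```bash
python3 - <<'E'
from station import ctrl;from h import *
togo(ctrl.read_state(),[496.7,-419.2,-27.3],93.4)
E
```

```text
t 23.0 p [ 497.3 -419.9   50.1] yawx 93.47 tilt [0.     0.0002] w 0.151 F [ 0.  -0.  -0.3] g 12.0
dp [ 0.7 -0.5 77.4] rz 0.07
```

>>> carry_out([
  {"dp":[0,0,10],"delta_rot":[0,0,0],"jaw":255},
  {"dp":[0,0,15],"delta_rot":[0,0,0],"jaw":255},
  {"dp":[0,0,18],"delta_rot":[0,0,0],"jaw":255},
  {"dp":[0,0,14],"delta_rot":[0,0,0],"jaw":255},
  {"dp":[0,0,9],"delta_rot":[0,0,0],"jaw":255},
  {"dp":[0,0,4],"delta_rot":[0,0,0],"jaw":255},
  {"dp":[0,0,3],"delta_rot":[0,0,0],"jaw":255},
  {"dp":[0,0,1],"delta_rot":[0,0,0],"jaw":255},
  {"dp":[0,0,0],"delta_rot":[0,0,0],"jaw":255},
])

```text
t: 23.77
tcp_pos: [0.4973, -0.4203, -0.0239]
orientation: [0.0, 0.685, 0.728, 0.0]
contact_force: [-0.2, 0.2, -0.6]
gripper_width: 0.15
grasp_force: 12.0
```

>>> carry_out([
  {"dp":[0,0,1],"delta_rot":[0,0,0],"jaw":255},
  {"dp":[0,0,1],"delta_rot":[0,0,0],"jaw":255},
  {"dp":[0,0,0.5],"delta_rot":[0,0,0],"jaw":255},
  {"dp":[0,0,0],"delta_rot":[0,0,0],"jaw":255},
])

```text
t: 24.1
tcp_pos: [0.497, -0.4202, -0.0265]
orientation: [0.0, 0.685, 0.728, -0.0]
contact_force: [0.1, 0.5, -0.4]
gripper_width: 0.146
grasp_force: 12.0
```

>>> carry_out([
  {"dp":[0,0,0.5],"delta_rot":[0,0,0],"jaw":255},
  {"dp":[0,0,0.5],"delta_rot":[0,0,0],"jaw":255},
  {"dp":[0,0,0],"delta_rot":[0,0,0],"jaw":255},
])

```text
t: 24.35
tcp_pos: [0.497, -0.4202, -0.0275]
orientation: [0.0, 0.685, 0.728, -0.0]
contact_force: [0.2, 0.6, 1.3]
gripper_width: 0.148
grasp_force: 12.0
```

>>> carry_out([
  {"dp":[0,0,0.5],"delta_rot":[0,0,0],"jaw":255},
  {"dp":[0,0,0],"delta_rot":[0,0,0],"jaw":255},
])

```text
t: 24.52
tcp_pos: [0.497, -0.4202, -0.0276]
orientation: [0.0, 0.685, 0.728, -0.0]
contact_force: [-1.5, 1.4, 4.8]
gripper_width: 0.148
grasp_force: 12.0
```

Contact came exactly where predicted. Release with a narrow opening, then rise.

>>> carry_out([
  {"dp":[0,0,-0.4],"delta_rot":[0,0,0],"jaw":255},
  {"dp":[0,0,0],"delta_rot":[0,0,0],"jaw":205},
  {"dp":[0,0,0],"delta_rot":[0,0,0],"jaw":190},
  {"dp":[0,0,0],"delta_rot":[0,0,0],"jaw":170},
  {"dp":[0,0,0],"delta_rot":[0,0,0],"jaw":155},
  {"dp":[0,0,0],"delta_rot":[0,0,0],"jaw":155},
  {"dp":[0,0,0],"delta_rot":[0,0,0],"jaw":155},
  {"dp":[0,0,0],"delta_rot":[0,0,0],"jaw":155},
])

```text
t: 25.18
tcp_pos: [0.4969, -0.42, -0.0279]
orientation: [-0.0, 0.685, 0.728, -0.0]
contact_force: [-0.8, 0.0, -0.7]
gripper_width: 0.395
grasp_force: 0.0
```

>>> carry_out([
  {"dp":[0,0,-5],"delta_rot":[0,0,0],"jaw":155},
  {"dp":[0,0,-12],"delta_rot":[0,0,0],"jaw":155},
  {"dp":[0,0,-20],"delta_rot":[0,0,0],"jaw":155},
  {"dp":[0,0,-30],"delta_rot":[0,0,0],"jaw":155},
  {"dp":[0,0,-35],"delta_rot":[0,0,0],"jaw":155},
  {"dp":[0,0,-35],"delta_rot":[0,0,0],"jaw":155},
  {"dp":[0,0,-35],"delta_rot":[0,0,0],"jaw":155},
  {"dp":[0,0,-25],"delta_rot":[0,0,0],"jaw":120},
  {"dp":[0,0,0],"delta_rot":[0,0,0],"jaw":90},
  {"dp":[0,0,0],"delta_rot":[0,0,0],"jaw":60},
])

```text
t: 26.02
tcp_pos: [0.4979, -0.4207, 0.1722]
orientation: [0.002, 0.685, 0.728, -0.0]
contact_force: [-0.1, 0.5, -1.5]
gripper_width: 0.588
grasp_force: 0.0
```

```bash
python3 - <<'E'
from station import ctrl,capture;from h import *;import pickle
togo(ctrl.read_state(),[501.7,214.1,170],87.76)
w=capture("wrist");pickle.dump(w,open("w11.pkl","wb"))
P=proj(w,[[.4970-.0035,-.4202+.061,.012],[.497+.0035,-.4202-.061,.012]]);print(P.round(0))
x0,y0=(P.min(0)-[50,25]).astype(int);y1=int(P[:,1].max()+25)
g=w["color"].max(2)[y0:y1:4,x0:x0+105]
for i,r in enumerate(g):print(y0+4*i,"".join(" .:-=+*#%@"[min(9,(255-int(k))//26)] for k in r))
E
```

```text
t 26.0 p [ 497.9 -420.7  172.2] yawx 93.46 tilt [ 0.0033 -0.0033] w 0.588 F [-0.1  0.5 -1.5] g 0.0
dp [6.334e+02 4.210e+01 1.000e-01] rz 5.7
[[281. 138.]
 [281. 232.]]
112 ========================+:   -==================================+**=====.  .=============================
116 .                            .                                         .                             -===
120     ..  -=+++::=+++*    -+= :****.:==+++ :++++= -+++* .+**** .==++-:=++++ :+=. . :****:.=****   .    -===
124 :   :-.:                  .  ....  .....  .....  ....  .....  ....  .....  .      ....  :----==--   .====
128 -   .   =====- .====    .-= .====..-===+ .=====  ====  ====+ .====-:-===+ .=-    :===+ .+***+:  .   .====
132 =   .:.-:---::  :::-    .-- .=---..:----  ====- .---- .----= .--==..-==== .=:   .--===  ++++=..:.   :====
136 =      ..=++++ .+===:    -+ .===== .++++ .++=== .==++  ===+= .++++  =+=== .=.    -===+ .****=:.     :====
140 =     .  .==== .=====    :=  ===== .===+  ===== .+***  ====- .====  ===== .=.    ====+ .**** .:.    -====
144 =:   :-  .....  ..               .  ....  ..... 
[... 2437 characters left out ...]
 .==+* .+: . .+==+ .**** .:.   -========
236 =+++++-.:--::=***+:=***+-: .=-.-===..-===..====.:==== .==== .===+ .===+ .=.   .===+ .***+:::   .=========
240 ==+***++--- .                         ...   ...  ....  ....  ....  ....  .     .... .====-.-   .******+==
244 *#%%%%%%#-..:-:::- .:  .:...:- .::::::::::.:: .:--::: .-::- .:--- .-::-::::.:.:::::.:::::::-   :%%%%%%%#+
248 %%%%%%%%#=---::::--::::--::::-=-:::---:::--::::--::::--::::--:::----:::---:::---:::--:::::::   :%%%%%%%%%
252 %%%%%%%%%.:===================+===============================++++=================+=======:   -%%%%%%%%%
256 %%%%%%%%%::::::----:::::::::::::::::::::::---:::::::::::::::::::::::---::::::::::::::::::::.   +%%%%%%%%%
```

The tweezers lie in the middle of the basket floor (rows 138–232, as predicted). Back to the lid.

>>> carry_out([
  {"dp":[12,1,0],"delta_rot":[0,0,0],"jaw":60},
  {"dp":[26,2,0],"delta_rot":[0,0,0],"jaw":60},
  {"dp":[38,2.5,0],"delta_rot":[0,0,0],"jaw":60},
  {"dp":[40,2.5,0],"delta_rot":[0,0,0],"jaw":60},
  {"dp":[40,2.5,0],"delta_rot":[0,0,0],"jaw":60},
  {"dp":[40,2.5,0],"delta_rot":[0,0,0],"jaw":60},
  {"dp":[40,2.5,0],"delta_rot":[0,0,0],"jaw":60},
  {"dp":[40,2.5,0],"delta_rot":[0,0,0],"jaw":60},
  {"dp":[40,2.5,0],"delta_rot":[0,0,0],"jaw":60},
  {"dp":[40,2.5,0],"delta_rot":[0,0,0],"jaw":60},
])

```text
t: 26.9
tcp_pos: [0.4964, -0.0606, 0.1679]
orientation: [-0.001, 0.685, 0.728, -0.001]
contact_force: [0.4, 0.3, -0.7]
gripper_width: 0.763
grasp_force: 0.0
```

>>> carry_out([
  {"dp":[40,2.5,0],"delta_rot":[0,0,0],"jaw":60},
  {"dp":[40,3,0],"delta_rot":[0,0,0],"jaw":60},
  {"dp":[40,3,0],"delta_rot":[0,0,0],"jaw":60},
  {"dp":[40,3,0],"delta_rot":[0,0,0],"jaw":60},
  {"dp":[40,3,0],"delta_rot":[0,0,0],"jaw":60},
  {"dp":[38,3,0],"delta_rot":[0,0,0],"jaw":60},
  {"dp":[24,1,0],"delta_rot":[0,0,2],"jaw":60},
  {"dp":[15,0,0],"delta_rot":[0,0,2.7],"jaw":60},
  {"dp":[0,0,0],"delta_rot":[0,0,1],"jaw":60},
  {"dp":[0,0,0],"delta_rot":[0,0,0],"jaw":60},
])

```text
t: 27.73
tcp_pos: [0.499, 0.2148, 0.1679]
orientation: [-0.001, 0.72, 0.694, -0.001]
contact_force: [-0.9, 0.6, -0.4]
gripper_width: 0.762
grasp_force: 0.0
```

>>> carry_out([
  {"dp":[0,0,0],"delta_rot":[0,0,0],"jaw":60},
  {"dp":[0,0,0],"delta_rot":[0,0,0],"jaw":60},
  {"dp":[0,0,0],"delta_rot":[0,0,0],"jaw":60},
])

```text
t: 27.98
tcp_pos: [0.5008, 0.2127, 0.1689]
orientation: [0.0, 0.721, 0.692, -0.0]
contact_force: [0.0, -0.7, 0.1]
gripper_width: 0.766
grasp_force: 0.0
```

```bash
python3 - <<'E'
from station import ctrl,capture;from h import *;import pickle
togo(ctrl.read_state(),[501.7,214.1,8],87.76)
w=capture("wrist");pickle.dump(w,open("w12.pkl","wb"))
u=proj(w,[[.5017,.2141,.057]])[0];x,y=u.astype(int);v=w["color"].max(2)
print(u,blob(w,(v<60).astype(np.uint8),(x-35,y-35,x+35,y+25),.057))
E
```

```text
t 28.0 p [500.8 212.7 168.9] yawx 87.66 tilt [-0.0004 -0.0008] w 0.766 F [ 0.  -0.7  0.1] g 0.0
dp [  1.6   0.9 160.9] rz -0.1
[282.7664329  196.06332317] (((501.8524475097656, 214.2320098876953), (35.078678131103516, 33.48424530029297), 61.002471923828125), array([282.55813953, 195.77906977]))
```

>>> carry_out([
  {"dp":[1.6,0.9,15],"delta_rot":[0,0,-0.1],"jaw":60},
  {"dp":[0,0,28],"delta_rot":[0,0,0],"jaw":60},
  {"dp":[0,0,32],"delta_rot":[0,0,0],"jaw":60},
  {"dp":[0,0,32],"delta_rot":[0,0,0],"jaw":60},
  {"dp":[0,0,26],"delta_rot":[0,0,0],"jaw":60},
  {"dp":[0,0,16],"delta_rot":[0,0,0],"jaw":60},
  {"dp":[0,0,10],"delta_rot":[0,0,0],"jaw":60},
  {"dp":[0,0,5],"delta_rot":[0,0,0],"jaw":60},
  {"dp":[0,0,0],"delta_rot":[0,0,0],"jaw":60},
  {"dp":[0,0,0],"delta_rot":[0,0,0],"jaw":60},
])

```text
t: 28.87
tcp_pos: [0.5023, 0.2161, 0.0059]
orientation: [0.0, 0.72, 0.694, 0.001]
contact_force: [0.9, 0.3, 0.2]
gripper_width: 0.768
grasp_force: 0.0
```

>>> carry_out([
  {"dp":[0,0,0],"delta_rot":[0,0,0],"jaw":255},
  {"dp":[0,0,0],"delta_rot":[0,0,0],"jaw":255},
  {"dp":[0,0,0],"delta_rot":[0,0,0],"jaw":255},
  {"dp":[0,0,0],"delta_rot":[0,0,0],"jaw":255},
  {"dp":[0,0,0],"delta_rot":[0,0,0],"jaw":255},
  {"dp":[0,0,0],"delta_rot":[0,0,0],"jaw":255},
  {"dp":[0,0,0],"delta_rot":[0,0,0],"jaw":255},
  {"dp":[0,0,0],"delta_rot":[0,0,0],"jaw":255},
], grip_force=35)

```text
t: 29.53
tcp_pos: [0.5018, 0.2159, 0.0054]
orientation: [0.0, 0.72, 0.694, 0.0]
contact_force: [-0.5, -1.6, 1.5]
gripper_width: 0.362
grasp_force: 35.0
```

```bash
python3 - <<'E'
from station import ctrl;from h import *
togo(ctrl.read_state(),[501.7,214.1,4],87.76)
E
```

```text
t 29.5 p [501.8 215.9   5.4] yawx 87.86 tilt [ 0.0004 -0.0001] w 0.362 F [-0.5 -1.6  1.5] g 35.0
dp [-1.8 -0.1  1.4] rz 0.1
```

>>> carry_out([
  {"dp":[0,0,-2],"delta_rot":[0,0,0],"jaw":255},
  {"dp":[0,0,-5],"delta_rot":[0,0,0],"jaw":255},
  {"dp":[0,0,-10],"delta_rot":[0,0,0],"jaw":255},
  {"dp":[0,0,-18],"delta_rot":[0,0,0],"jaw":255},
  {"dp":[0,0,-24],"delta_rot":[0,0,0],"jaw":255},
  {"dp":[0,0,-26],"delta_rot":[0,0,0],"jaw":255},
  {"dp":[0,0,-26],"delta_rot":[0,0,0],"jaw":255},
  {"dp":[0,0,-20],"delta_rot":[0,0,0],"jaw":255},
  {"dp":[0,0,-10],"delta_rot":[0,0,0],"jaw":255},
  {"dp":[0,0,-3],"delta_rot":[0,0,0],"jaw":255},
])

```text
t: 30.37
tcp_pos: [0.5025, 0.2164, 0.1513]
orientation: [0.001, 0.72, 0.694, 0.001]
contact_force: [-0.7, 1.4, -3.4]
gripper_width: 0.364
grasp_force: 35.0
```

>>> carry_out([
  {"dp":[0,0,0],"delta_rot":[0,0,0],"jaw":255},
  {"dp":[0,0,0],"delta_rot":[0,0,0],"jaw":255},
  {"dp":[0,0,0],"delta_rot":[0,0,0],"jaw":255},
])

```text
t: 30.62
tcp_pos: [0.5007, 0.2153, 0.1477]
orientation: [-0.001, 0.72, 0.694, -0.001]
contact_force: [-0.5, -0.6, -3.1]
gripper_width: 0.362
grasp_force: 35.0
```

```bash
python3 - <<'E'
from station import ctrl,capture;from h import *;import pickle
s=ctrl.read_state();togo(s,[485.3,-114.3,150],83.66)
w=capture("wrist");pickle.dump(w,open("w13.pkl","wb"))
from scipy.spatial.transform import Rotation as Ro
p,a,R=pose(s);p6=np.array([501.5,212.8,147.])
def edges(w,p,a,zl,tag):
    v=cv2.GaussianBlur(w["color"].min(2),(3,3),0).astype(int)
    A=np.radians(a);X=np.array([np.cos(A),np.sin(A)]);Y=np.array([X[1],-X[0]])
    rel=lambda uv,z:(lambda q:np.c_[q@X,q@Y])(back(w,uv,z/1000)*1000-p[:2])
    # far edge rows (columns 200..360), side edges (rows 100..150)
    far=[(c,50+np.where(v[50:110,c]>120)[0][0]) for c in range(190,380,10)]
    L=[(np.where(v[r,100:230]>120)[0][0]+100,r) for r in range(100,160,6)]
    Rr=[(np.where(v[r,350:440]>120)[0][-1]+350,r) for r in range(100,160,6)]
    for n,e in(("far",far),("L",L),("R",Rr)):
        q=rel(np.array(e),zl);
        f=np.polyfit(q[:,1],q[:,0],1) if n=="far" else np.polyfit(q[:,0],q[:,1],1)
        print(tag,n,"pos",(np.median(q[:,0]) if n=="far" else np.polyval(f,60)).round(2),"ang",np.degrees(np.arctan(f[0])).round(2))
    m=(w["color"].max(2)<60).astype(np.uint8)
    m[250:]=m[250:]
w6=pickle.load(open("w6.pkl","rb"))
edges(w6,p6,87.67,147+(108-87.5),"w6")
edges(w,p,a,p[2]+(29-5.4),"w13")
E
```

```text
t 30.6 p [500.7 215.3 147.7] yawx 87.86 tilt [-0.0026 -0.001 ] w 0.362 F [-0.5 -0.6 -3.1] g 35.0
dp [-330.    -3.1   -1.9] rz 4.2
w6 far pos 107.14 ang 0.39
w6 L pos -81.95 ang -0.29
w6 R pos 80.55 ang -0.1
w13 far pos 105.03 ang 0.3
w13 L pos -81.78 ang 0.19
w13 R pos 80.34 ang -0.49
```

The new grip holds the lid 1.9 mm further back along tool x, with the same yaw. The seating target is therefore TCP (485.5, -112.4, about 84.6) at yaw 83.76.

>>> carry_out([
  {"dp":[-6,0,0],"delta_rot":[0,0,0],"jaw":255},
  {"dp":[-14,0,0],"delta_rot":[0,0,0],"jaw":255},
  {"dp":[-22,0,0],"delta_rot":[0,0,0],"jaw":255},
  {"dp":[-28,-0.5,0],"delta_rot":[0,0,0],"jaw":255},
  {"dp":[-30,-0.5,0],"delta_rot":[0,0,0],"jaw":255},
  {"dp":[-30,-0.5,0],"delta_rot":[0,0,0],"jaw":255},
  {"dp":[-30,-0.5,0],"delta_rot":[0,0,0],"jaw":255},
  {"dp":[-30,-0.5,0],"delta_rot":[0,0,0],"jaw":255},
  {"dp":[-30,-0.5,0],"delta_rot":[0,0,0],"jaw":255},
  {"dp":[-30,0,0],"delta_rot":[0,0,0],"jaw":255},
])

```text
t: 31.5
tcp_pos: [0.4884, -0.0356, 0.1487]
orientation: [-0.0, 0.72, 0.694, -0.0]
contact_force: [0.7, -0.2, -3.7]
gripper_width: 0.368
grasp_force: 35.0
```

>>> carry_out([
  {"dp":[-28,0,0],"delta_rot":[0,0,0],"jaw":255},
  {"dp":[-24,0,0],"delta_rot":[0,0,0],"jaw":255},
  {"dp":[-16,0,0],"delta_rot":[0,0,0],"jaw":255},
  {"dp":[-8,0,0],"delta_rot":[0,0,1],"jaw":255},
  {"dp":[-2,0,0],"delta_rot":[0,0,2],"jaw":255},
  {"dp":[0,0,0],"delta_rot":[0,0,1.1],"jaw":255},
  {"dp":[0,0,0],"delta_rot":[0,0,0],"jaw":255},
  {"dp":[0,0,0],"delta_rot":[0,0,0],"jaw":255},
  {"dp":[0,0,0],"delta_rot":[0,0,0],"jaw":255},
  {"dp":[0,0,0],"delta_rot":[0,0,0],"jaw":255},
])

```text
t: 32.33
tcp_pos: [0.4864, -0.1111, 0.1492]
orientation: [-0.0, 0.744, 0.668, 0.0]
contact_force: [0.0, -0.6, -2.6]
gripper_width: 0.361
grasp_force: 35.0
```

```bash
python3 - <<'E'
from station import ctrl;from h import *
togo(ctrl.read_state(),[485.5,-112.4,84.6],83.76)
E
```

```text
t 32.3 p [ 486.4 -111.1  149.2] yawx 83.85 tilt [-0.0001  0.0001] w 0.361 F [ 0.  -0.6 -2.6] g 35.0
dp [-1.4 -0.7 64.6] rz 0.09
```

Correct, then lower to just above the lip's entry (lip bottom meets the rim at about TCP 95), then settle and check.

>>> carry_out([
  {"dp":[-1.4,-0.7,6],"delta_rot":[0,0,0.1],"jaw":255},
  {"dp":[0,0,12],"delta_rot":[0,0,0],"jaw":255},
  {"dp":[0,0,14],"delta_rot":[0,0,0],"jaw":255},
  {"dp":[0,0,10],"delta_rot":[0,0,0],"jaw":255},
  {"dp":[0,0,5],"delta_rot":[0,0,0],"jaw":255},
  {"dp":[0,0,2],"delta_rot":[0,0,0],"jaw":255},
  {"dp":[0,0,0],"delta_rot":[0,0,0],"jaw":255},
  {"dp":[0,0,0],"delta_rot":[0,0,0],"jaw":255},
  {"dp":[0,0,0],"delta_rot":[0,0,0],"jaw":255},
])

```text
t: 33.08
tcp_pos: [0.486, -0.1131, 0.1006]
orientation: [0.0, 0.745, 0.667, 0.0]
contact_force: [-0.4, -0.5, -3.0]
gripper_width: 0.362
grasp_force: 35.0
```

```bash
python3 - <<'E'
from station import ctrl;from h import *
togo(ctrl.read_state(),[485.5,-112.4,84.6],83.76)
E
```

```text
t 33.1 p [ 486.  -113.1  100.6] yawx 83.66 tilt [ 0.001  -0.0003] w 0.362 F [-0.4 -0.5 -3. ] g 35.0
dp [ 0.7 -0.6 16. ] rz -0.1
```

>>> carry_out([
  {"dp":[0.6,-0.4,2],"delta_rot":[0,0,0],"jaw":255},
  {"dp":[0,0,2],"delta_rot":[0,0,0],"jaw":255},
  {"dp":[0,0,2],"delta_rot":[0,0,0],"jaw":255},
  {"dp":[0,0,2],"delta_rot":[0,0,0],"jaw":255},
  {"dp":[0,0,0],"delta_rot":[0,0,0],"jaw":255},
])

```text
t: 33.5
tcp_pos: [0.4848, -0.1125, 0.0917]
orientation: [-0.0, 0.745, 0.667, -0.0]
contact_force: [0.1, 0.2, -3.4]
gripper_width: 0.362
grasp_force: 35.0
```

>>> carry_out([
  {"dp":[0,0,2],"delta_rot":[0,0,0],"jaw":255},
  {"dp":[0,0,2],"delta_rot":[0,0,0],"jaw":255},
  {"dp":[0,0,1.5],"delta_rot":[0,0,0],"jaw":255},
  {"dp":[0,0,0],"delta_rot":[0,0,0],"jaw":255},
])

```text
t: 33.83
tcp_pos: [0.4849, -0.1124, 0.0863]
orientation: [-0.0, 0.745, 0.667, -0.0]
contact_force: [-0.2, 0.0, -3.5]
gripper_width: 0.362
grasp_force: 35.0
```

The lip is inside with no contact. Final approach.

>>> carry_out([
  {"dp":[0,0,0.7],"delta_rot":[0,0,0],"jaw":255},
  {"dp":[0,0,0.6],"delta_rot":[0,0,0],"jaw":255},
  {"dp":[0,0,0.5],"delta_rot":[0,0,0],"jaw":255},
  {"dp":[0,0,0],"delta_rot":[0,0,0],"jaw":255},
])

```text
t: 34.17
tcp_pos: [0.4851, -0.1125, 0.0848]
orientation: [-0.0, 0.745, 0.667, -0.0]
contact_force: [-0.3, 0.1, -3.6]
gripper_width: 0.362
grasp_force: 35.0
```

>>> carry_out([
  {"dp":[0,0,0.4],"delta_rot":[0,0,0],"jaw":255},
  {"dp":[0,0,0.4],"delta_rot":[0,0,0],"jaw":255},
  {"dp":[0,0,0],"delta_rot":[0,0,0],"jaw":255},
])

```text
t: 34.42
tcp_pos: [0.4852, -0.1125, 0.0846]
orientation: [0.0, 0.745, 0.667, -0.0]
contact_force: [-3.3, -0.1, 4.5]
gripper_width: 0.368
grasp_force: 35.0
```

The lid is seated at 84.6 mm, exactly as predicted. Relieve, release, rise, then a final check.

>>> carry_out([
  {"dp":[0,0,-0.6],"delta_rot":[0,0,0],"jaw":255},
  {"dp":[0,0,0],"delta_rot":[0,0,0],"jaw":120},
  {"dp":[0,0,0],"delta_rot":[0,0,0],"jaw":80},
  {"dp":[0,0,0],"delta_rot":[0,0,0],"jaw":60},
  {"dp":[0,0,0],"delta_rot":[0,0,0],"jaw":60},
  {"dp":[0,0,0],"delta_rot":[0,0,0],"jaw":60},
  {"dp":[0,0,0],"delta_rot":[0,0,0],"jaw":60},
  {"dp":[0,0,0],"delta_rot":[0,0,0],"jaw":60},
])

```text
t: 35.08
tcp_pos: [0.4852, -0.1124, 0.0847]
orientation: [0.0, 0.745, 0.667, 0.0]
contact_force: [-0.5, -0.6, 0.4]
gripper_width: 0.767
grasp_force: 0.0
```

>>> carry_out([
  {"dp":[0,0,-6],"delta_rot":[0,0,0],"jaw":60},
  {"dp":[0,0,-14],"delta_rot":[0,0,0],"jaw":60},
  {"dp":[0,0,-24],"delta_rot":[0,0,0],"jaw":60},
  {"dp":[0,0,-30],"delta_rot":[0,0,0],"jaw":60},
  {"dp":[0,0,-30],"delta_rot":[0,0,0],"jaw":60},
  {"dp":[0,0,-20],"delta_rot":[0,0,0],"jaw":60},
  {"dp":[0,0,-8],"delta_rot":[0,0,0],"jaw":60},
  {"dp":[0,0,0],"delta_rot":[0,0,0],"jaw":60},
  {"dp":[0,0,0],"delta_rot":[0,0,0],"jaw":60},
])

```text
t: 35.83
tcp_pos: [0.4847, -0.1126, 0.2161]
orientation: [-0.0, 0.745, 0.667, -0.0]
contact_force: [0.5, 0.6, -0.4]
gripper_width: 0.767
grasp_force: 0.0
```

```bash
python3 - <<'E'
from station import ctrl,capture;from h import *;import pickle
togo(ctrl.read_state(),[485.5,-112.4,84.6],83.76)
w=capture("wrist");u=proj(w,[[.4853,-.1143,.136]])[0];x,y=u.astype(int);v=w["color"].max(2)
print("knob",u,blob(w,(v<60).astype(np.uint8),(x-35,y-35,x+35,y+25),.136))
# side view: difference from start within lid area and basket
a=pickle.load(open("d0.pkl","rb"))["side"]["color"].astype(int);b=capture("side")["color"].astype(int)
d=np.abs(a-b).max(2)
print("lid edge region diff>40 (front):",(d[255:300,262:345]>40).sum(),"of",d[255:300,262:345].size)
for r in range(205,315,5):print(r,"".join(" .:-=+*#%@"[min(9,int(k)//20)] for k in d[r,255:365:1]))
E
```

```text
t 35.8 p [ 484.7 -112.6  216.1] yawx 83.64 tilt [-0.0006 -0.0003] w 0.767 F [ 0.5  0.6 -0.4] g 0.0
dp [  0.3   0.8 131.5] rz -0.12
knob [282.90234118 206.76068406] (((484.9393310546875, -113.76251220703125), (35.714595794677734, 33.43682098388672), 83.56825256347656), array([282.33684211, 206.16842105]))
lid edge region diff>40 (front): 224 of 3735
205                                                         .  ......  ....... ::==:...:..... .....               
210                                           .... .        .... .........  .. :*#*+=-: ..........                
215                                        .                 ........ .. .... ........... . ...                   
220   .                                .                                   .... .. .  .........                   
225                                 .                                                     ....                    
230               .             ..        :-----:::                                                        ..     
235                          ..        :---::-:::::::---:  
[... 969 characters left out ...]
......
280                                 ....    ..                                       .      .    .................
285                                             ....                               .           ...................
290                                                          ...       ..       .            .....................
295                                                                     ...   .                     ....     .....
300                                                                                                               
305                                                           .                                                   
310
```

Apart from the gripper's shadow, the lid looks the same as in the start picture, so it is fully seated. Handing in.

```bash
python3 -c "
from station import ticket;print(ticket.sign_off())"
```

```text
the job is handed in; nothing more can be done
None
```

The job is handed in: the tweezers lie flat in the middle of the basket floor and the lid sits fully down on the tank, at about 36 s of the 72 s allowed; the first try at the knob closed just above it and touched nothing, because the real fingertips end about 36 mm short of the reported TCP.

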